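# Key-reset of the clay mill

### The job

The clay mill has tripped: take the orange-headed mill key out of the wooden key block, put it fully into the key switch on the grey control box, and turn it gently clockwise all the way to the reset stop. Then turn it back to the one position where it comes out, draw it out without forcing it, stand it back in a free hole of the key block and let go; leave everything else as it is.

Things in the scene. Friction and masses are not known exactly. Their poses are not given: they have to be found in the camera images.
- key_head (a point): Mill key (about 40 g): orange head 36 wide (x) x 12 thick (y) x 36 high (z), this point at its centre; white stripe on the top and edge of its +x half. From the head's underside (18 below) a steel barrel 10 dia, 30 long, goes down; its last 4 taper to 7 dia. One lug on the +x side, 4 thick, reaches 9 from the axis, 10 to 18 below the head. Stands upright in the block, head on its top
- switch_place (a point): Nominal centre of the key switch's face (steel barrel 40 dia, 10 proud of the box), z up, +x to its notch. It sits loosely in the panel: truly up to 2.5 off along x and along y, and turned up to 17 degrees. Keyhole: hole 12 dia in a 5 thick plate, with a notch 6 wide to 10.5 from the axis, a white tick beyond it. Fully in, the key stands on the floor 27 below the face, its head 3 above the face
- reset_core (a joint): Core of the key switch, which the key's lug turns, rad: 0 at rest (lug slot under the notch), grows clockwise seen from above to a hard stop at 1.05 (red tick). Friction about 0.04 Nm, stays where it is left; the lug has 5 degrees of play in it each way. The lug passes the face plate only at the notch (within about 8 degrees); turned away from it, it is trapped under the plate
- key_block: Wooden key block 170 (x) x 70 (y) x 45 high, fixed; origin under its centre. Three upright through holes, 24 dia, at x = -55, 0 and 55 on its middle line; the two keys stand in the outer ones, the middle one is free
- console: Grey control box 200 (x) x 240 (y) x 100 high, fixed; origin under its centre. The key switch is on its top at about x -35, y 55; red mushroom stop (28 high) at x -35, y -65; four lamps (10 high) at x 62
- kiln_key_head (a point): Centre of the blue head of the kiln key, same shape as the mill key, standing in the block; to be left there
- planter: Terracotta pot 166 dia, 105 high, on a round wooden bat 230 dia, 30 high; origin under its centre
- slip_bowl: Empty terracotta bowl 150 dia, 70 high; origin under its centre
- scraper: Loose wooden-handled scraper lying on the bench
- modelling_brush: Loose brush lying on the bench
- oxide_jar: Loose jar 66 dia, 85 high; origin under its centre
- clay_gauge: Loose wooden strip 120 x 35 x 12; origin under its centre
Things that resemble listed ones, but are neither listed nor needed, are in the scene too. Of the things that look like the part that bears key_head, the smallest one is meant. Of the things shaped like the key_block, the wooden one is meant.

How it is judged:
By the outcome, as a careful person would: the job done as asked, in the order asked, and still so for the second after the job is handed in, with the robot touching nothing.
It also fails if it takes over 72 s, if anything falls off the work surface, if the arm or the gripper's body presses on something with over 40 N, if the wrist force passes 120 N, or if a joint passes its speed limit or range.

### The arm

A 6-joint arm with a two-finger parallel gripper is mounted at the origin on the work surface. World frame = base frame: x ahead of the robot, y to its left, z up, the work surface at z = 0. Lengths are in m, angles in rad, forces in N, time in s.
With the tool pointing down it reaches from about 0.375 to 0.975 m from the base axis. Payload 3.8 kg.
Tool frame: the origin (TCP) lies on the centre line of the jaws, within the pads' length; the fingertips stand 14 mm ahead of it and the grasp point (between the pads) lies 5 mm behind it; z points along the fingers, x is the direction in which the jaws open and shut, and the axes are right-handed (so a half turn about z gives the same grasp; the last joint's range is limited). The gripper opens to 85 mm and grips with 20 to 120 N. Pads are 22 mm wide; open, the fingers measure 114 mm over their backs; the gripper's body (76 mm by 85 mm) begins 54 mm behind the grasp point. The pads swing forward as they close: fully open they stand 13 mm farther back than shut.
Start: joints at [-1.155, 0.264, 1.604, -0, 1.274, -0.037], TCP at [0.295, -0.607, 0.245] pointing down, gripper open.
Joint ranges: [-2.63, 2.63], [-0.94, 2.18], [0.31, 2.57], [-1.31, 4.45], [0, 2.66], [-2.55, 2.55]. Speed limits (rad/s): [2.57, 2.57, 3.14, 3.14, 3.14, 3.14].

### API

Orientations are given as [roll, pitch, yaw] about the fixed x, y, z axes, in that order (R = Rz(yaw) Ry(pitch) Rx(roll)).
In Python, from rig import env gives the robot as it stands. The module is installed in compiled form; this text tells all that it offers.
- The arm moves only by the tool carry_out, never from a script. Its argument "deltas" is text: rows parted by semicolons, each of 6 numbers parted by spaces: the shift along the world's x, y, z in mm, then the turn, a rotation vector about the world's x, y, z in degrees. A call has 1 to 12 rows; each row is the pose to reach, as a shift and turn from the pose commanded when the call began; what a row does not reach only later rows make up. A row lasts 1/10 s, in which the tool goes at most 50 mm and 8.59 degrees, less where a joint would pass 70% of its speed; a pose out of reach is approached as far as the arm can. A call with a gripper value outside its range is refused whole. "grip" is the opening in per cent of the stroke, from 0 (shut) to 100 (fully open), set as the call begins (left out, the last holds). The fingers move at their own pace and stop on an object; the grip force is fixed at half the most. Time passes only in rows, so rows that repeat a pose let the fingers close. It gives the time, the measured TCP pose, the force and the opening at its end, in the units of the state.
- env.get_obs(): the state, without advancing time (a new reading comes with each control period).
- env.get_image(name): name is "scene" or "top"; returns the picture (384x512x3 uint8, red, green, blue); there is no depth.
- env.camera_model(name): a dict with "fx", "fy", "cx", "cy" (pixels), "k1" (the pictures are not rectified: a ray, as slopes to the right and down, at radius r is drawn at 1 + k1 r^2 times it, then the intrinsics apply), "R" (3x3) and "t" (3): a world point X has camera coordinates R X + t. Camera axes: x right, y down, z forward; pixel columns grow to the right and rows downward; lengths in m; the calibration is good to about 2 mm. A picture is of the moment at which its call begins. camera_model takes no time and is no camera call.
- env.finish_job(): hands the job in, once; it reports no verdict.
The state is a dict: "t": time; "joints": joint angles; "qvel": joint speeds; "joint_efforts": joint torques, N m; "position": TCP position; "orientation": TCP orientation; "ft_force": force on the tool from outside, world axes, zero at the start; "ft_torque": the same for the moment, N m; "finger_gap": finger opening in m.
Only numpy, scipy, OpenCV 4.12 (cv2) and the standard library are available. Lean on these libraries where they do the work, as an engineer would, in place of code of your own. Each camera call takes 0.05 s, during which the arm holds its last target.

## Working session

There is one attempt and no reset: what is moved stays moved. The work goes in short steps, Python scripts to look and compute and a tool call to move; the robot and the scene stay as the last step left them, time stands still between calls to the robot, and variables do not carry over. Pictures are saved under pics/ and viewed, and the job is handed in when it is done.

Besides the shell and the picture viewer there is one more tool, called by a JSON object that holds its "api" and its "payload". carry_out: Moves the arm, as the interface text tells. Its arguments: {"type":"object","properties":{"deltas":{"type":"string"},"grip":{"type":"number"}},"required":["deltas"]}

```bash
mkdir -p pics; cat > h.py <<'E'
import numpy as np, cv2
from rig import env
def snap(n,f):
    im=env.get_image(n); cv2.imwrite('pics/'+f,cv2.cvtColor(im,cv2.COLOR_RGB2BGR)); return im
def ray(n,u,v):
    c=env.camera_model(n); 
    d=np.array([(u-c['cx'])/c['fx'],(v-c['cy'])/c['fy']]); s=d.copy()
    for _ in range(30): s=d/(1+c['k1']*(s@s))
    R=np.array(c['R']);t=np.array(c['t'])
    return -R.T@t, R.T@np.array([s[0],s[1],1.])
def onz(n,u,v,z):
    o,d=ray(n,u,v); return o+d*(z-o[2])/d[2]
def proj(n,X):
    c=env.camera_model(n); p=np.array(c['R'])@np.array(X)+np.array(c['t']); s=p[:2]/p[2]; s=s*(1+c['k1']*(s@s))
    return np.array([s[0]*c['fx']+c['cx'],s[1]*c['fy']+c['cy']])
def tri(a,b):
    o1,d1=ray(*a);o2,d2=ray(*b)
    d1/=np.linalg.norm(d1);d2/=np.linalg.norm(d2)
    k=np.linalg.lstsq(np.c_[d1,-d2],o2-o1,rcond=None)[0]
    p,q=o1+k[0]*d1,o2+k[1]*d2
    return (p+q)/2,np.linalg.norm(p-q)
E
python3 - <<'E'
from h import *
for n in('scene','top'):
    snap(n,n+'0.png'); c=env.camera_model(n); print(n,c['fx'],c['k1'],ray(n,256,192))
o=env.get_obs();print(o)
E
```

```text
scene 349.3021085671668 -0.0804690554731981 (array([0.96930471, 0.56244106, 0.69980247]), array([-0.44530888, -0.58523082, -0.67794012]))
top 349.59146925911784 -0.013501965426249719 (array([0.45901688, 0.02530078, 1.10597647]), array([ 0.10619007,  0.02634989, -0.99400759]))
{'t': 0.1, 'joints': array([-1.15491309e+00,  2.64624712e-01,  1.60527773e+00,  2.63371344e-05,
        1.27368520e+00, -3.69149454e-02]), 'qvel': array([ 0.00133911, -0.00255515, -0.00316545, -0.00076226, -0.00064816,
       -0.00103069]), 'joint_efforts': array([ 6.79843615e-04, -5.16705322e+01, -3.68590379e+01, -6.82872314e-05,
        6.27639267e-03, -4.44943240e-06]), 'position': array([ 0.29503735, -0.60638887,  0.24410051]), 'orientation': array([-3.14149387e+00,  1.99270626e-03, -1.11800578e+00]), 'ft_force': array([-0.10104787, -0.73484079, -0.57865079]), 'ft_torque': array([-0.00855851, -0.01444088, -0.03228724]), 'finger_gap': 0.08570665381892692}
```

```bash
python3 -c "
import cv2
for n in('scene0','top0'):
    i=cv2.imread('pics/%s.png'%n); cv2.imwrite('pics/%sb.png'%n,cv2.resize(i,(800,600),interpolation=cv2.INTER_CUBIC))"
```

```text
(no output)
```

View pics/scene0b.png

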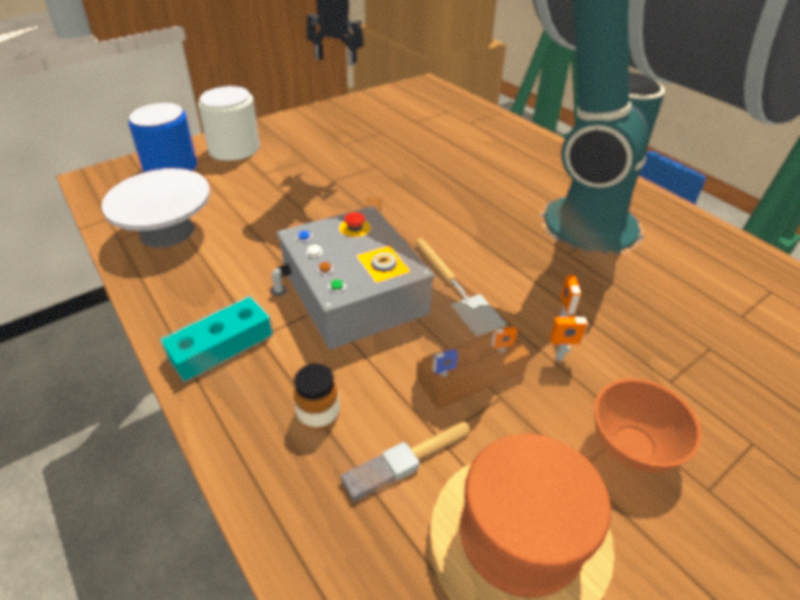

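View pics/top0b.png

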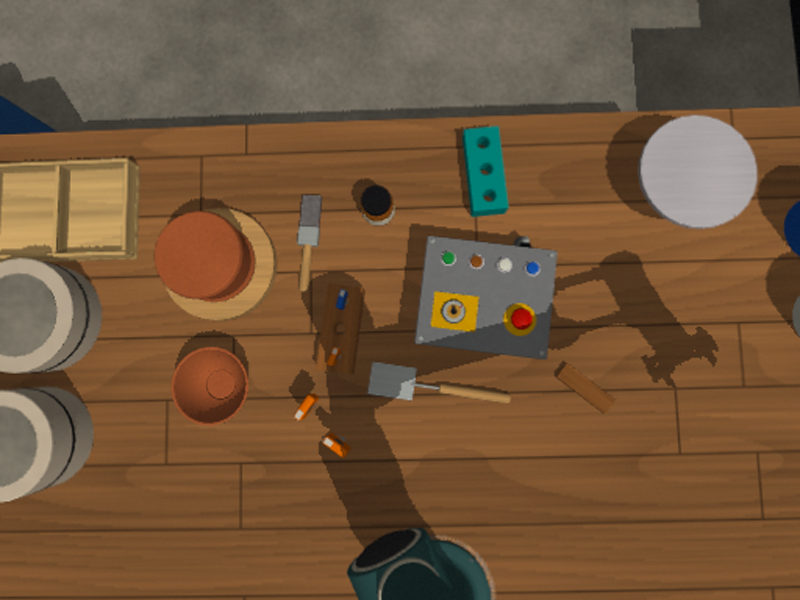

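Things that could be taken for the mill key, in the 800x600 top view:
- Orange head in the wooden block, about (334,357).
- Orange key outside the block, (305,407).
- Orange key outside the block, (334,445).

The teal block at (485,170) is a decoy for the key block. By the description I choose the one in the wooden block, the smallest, and I'll check it in close crops.

```bash
python3 -c "
import cv2,numpy as np
t=cv2.imread('pics/top0.png'); s=cv2.imread('pics/scene0.png')
a=cv2.resize(t[175:300,175:250],None,fx=4.8,fy=4.8,interpolation=cv2.INTER_CUBIC)
b=cv2.resize(s[170:270,255:385],None,fx=3.3,fy=3.3,interpolation=cv2.INTER_CUBIC)
c=np.zeros((600,800,3),np.uint8);c[:a.shape[0],:a.shape[1]]=a;c[:b.shape[0],365:365+b.shape[1]]=b
cv2.imwrite('pics/crop1.png',c)
c=np.zeros((600,800,3),np.uint8)
a=cv2.resize(t[145:235,260:360],None,fx=4,fy=4,interpolation=cv2.INTER_CUBIC)
b=cv2.resize(s[130:220,175:280],None,fx=3.7,fy=3.7,interpolation=cv2.INTER_CUBIC)
c[:a.shape[0],:a.shape[1]]=a;c[:b.shape[0],405:405+b.shape[1]]=b
cv2.imwrite('pics/crop2.png',c)
"
```

```text
(no output)
```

View pics/crop1.png

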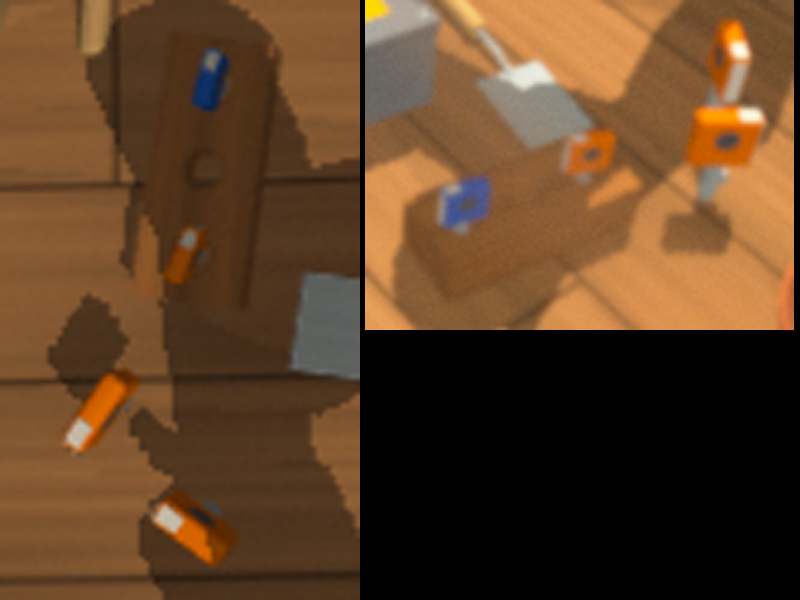

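View pics/crop2.png

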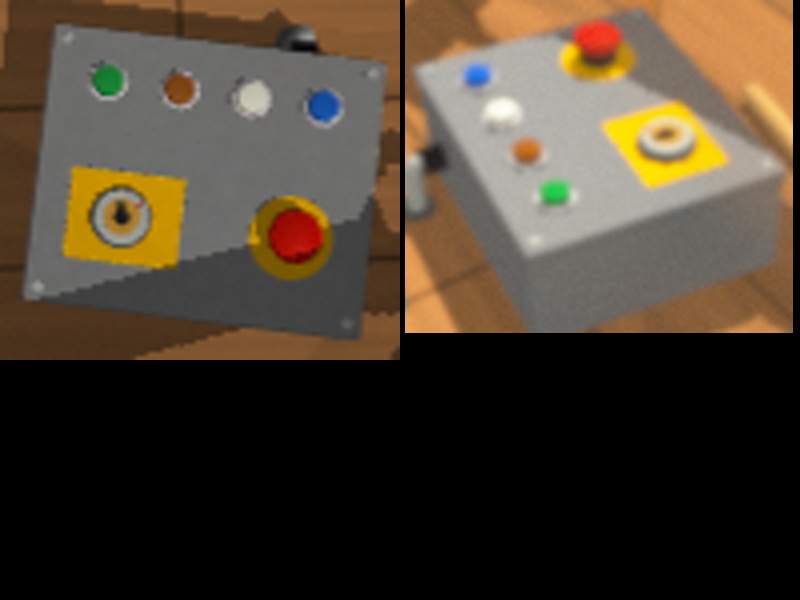

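```bash
cat > m.py <<'E'
from h import *
t=cv2.imread('pics/top0.png').astype(int)
def blob(img,mask,roi):
    y0,y1,x0,x1=roi; m=np.zeros(mask.shape,np.uint8); m[y0:y1,x0:x1]=mask[y0:y1,x0:x1]
    n,l,s,c=cv2.connectedComponentsWithStats(m)
    return [(s[i][4],c[i].round(2),s[i][:4]) for i in range(1,n) if s[i][4]>2]
E
python3 - <<'E'
from m import *
for n,rk,rb,rw in (('top',(215,240,205,222),(180,205,210,228),(178,240,203,228)),('scene',(205,230,310,335),(220,245,270,295),(205,245,265,335))):
    i=cv2.imread('pics/%s0.png'%n).astype(int); b,g,r=i[...,0],i[...,1],i[...,2]
    print(n,'orange',blob(i,(r-b>90)&(r>110)&(r-g>60),rk))
    print('blue',blob(i,(b-r>40),rb)); print('white',blob(i,(b>110)&(abs(r-b)<70),rw))
# switch
b,g,r=t[...,0],t[...,1],t[...,2]
Y,X=slice(185,215),slice(274,308)
for y in range(190,212): print(y,' '.join('%3d,%3d,%3d'%tuple(t[y,x,::-1]) for x in range(281,300)))
E
```

```text
top orange [(np.int32(23), array([211.96, 229.65]), array([210, 226,   5,   8], dtype=int32))]
blue [(np.int32(38), array([217.95, 192.68]), array([215, 187,   7,  11], dtype=int32))]
white []
scene orange [(np.int32(143), array([323.52, 215.69]), array([316, 209,  15,  14], dtype=int32)), (np.int32(63), array([330.17, 225.83]), array([323, 221,  12,   9], dtype=int32))]
blue [(np.int32(98), array([285.38, 230.91]), array([279, 225,  13,  13], dtype=int32))]
white [(np.int32(155), array([310.21, 207.96]), array([298, 205,  25,   9], dtype=int32)), (np.int32(145), array([284.52, 230.99]), array([277, 224,  16,  16], dtype=int32))]
190 198,145,  0 199,146,  0 199,146,  0 199,146,  0 201,148,  0 201,148,  0 200,146,  0 200,148,  0 201,148,  0 201,149,  0 201,148,  0 200,146,  0 200,146,  0 199,145,  0 199,146,  0 199,146,  0 199,146,  0 199,145,  0 199,146,  0
191 197,144,  0 199,146,  0 198,145,  0 198,146,  0 199,146,  0 200,146,  0 188,138,  0 130, 95,  0 117, 89,  0 124, 95, 12 125, 94,  3 151,110,  0 198,145,  0 200,146,  0 199,146,  0 199,146,  0 200,147,  0 201,148,  0 201,148,  
[... 3941 characters left out ...]
,  0
209 173,133, 17 179,140,  0 196,154,  0 192,141,  0 192,141,  0 194,142,  0 193,142,  0 195,143,  0 196,144,  0 196,143,  0 196,143,  0 195,143,  0 196,144,  0 195,144,  0 196,144,  0 194,142,  0 195,142,  0 194,141,  0 194,142,  0
210 114,109, 99 116,109, 98 119,112, 99 122,110, 94 136,118, 77 137,117, 71 151,126, 45 178,150, 13 176,136, 17 181,141,  1 198,157,  0 195,144,  0 195,143,  0 197,145,  0 197,144,  0 194,141,  0 197,144,  0 197,144,  0 195,142,  0
211 105,105,105 106,105,105 105,105,104 106,105,105 108,106,104 108,106,102 111,109,101 118,114,102 114,109, 99 117,111,100 120,113, 98 125,114, 96 138,121, 79 137,117, 73 137,113, 52 162,130, 47 176,135, 12 182,141,  2 198,155,  0
```

```bash
python3 - <<'E'
from m import *
b,g,r=t[...,0],t[...,1],t[...,2]
yy,xx=np.mgrid[0:384,0:512].astype(float)
c=np.array([289.7,199.])
for _ in range(5):
    d=np.hypot(xx-c[0],yy-c[1])
    w=np.clip((r-b-12)/110.,0,1)*(d<6.0); w=np.where(d<4.2,1,w)
    c=np.array([(w*xx).sum()/w.sum(),(w*yy).sum()/w.sum()])
print('brass c',c,'area px',w.sum(), onz('top',*c,.11))
# outer ring: non-yellow
c2=np.array([289.7,199.])
w=np.clip((b-25)/60.,0,1); d=np.hypot(xx-c2[0],yy-c2[1]); w=np.where(d<6.2,1,w*(d<9)); c2=np.array([(w*xx).sum()/w.sum(),(w*yy).sum()/w.sum()])
print('ring c',c2,w.sum(),onz('top',*c2,.11),onz('top',*c2,.105))
d=np.hypot(xx-c[0],yy-c[1]); wd=np.clip((165-r)/138.,0,1)*(d<4.6)
cd=np.array([(wd*xx).sum()/wd.sum(),(wd*yy).sum()/wd.sum()]); print('dark',cd,wd.sum(),onz('top',*cd,.11))
P=onz('top',*c,.11)
wr=np.clip((r-g-25)/40.,0,1)*(b>40)*(abs(xx-294.5)<2.1)*(abs(yy-195.7)<2.1)
cr=np.array([(wr*xx).sum()/wr.sum(),(wr*yy).sum()/wr.sum()])
ct=np.array([289.6,193.3]);
for n,q in(('red',cr),('white',ct),('dark',cd)):
    v=onz('top',*q,.11)-P; print(n,q,v*1e3,np.degrees(np.arctan2(v[1],v[0])))
print('mm/px',(onz('top',290,199,.11)-onz('top',291,199,.11))*1e3)
# console corners of top z=.1: screws; yellow plate
for q in((278,220),(0,0)): pass
S=cv2.imread('pics/scene0.png').astype(int)
E
python3 - <<'E'
from m import *
# console outline
b,g,r=t[...,0],t[...,1],t[...,2]
yel=((r-b>120)&(g>90)).astype(np.uint8); yel[:180]=0;yel[215:]=0;yel[:,:272]=0;yel[:,310:]=0
cs=max(cv2.findContours(yel,0,1)[0],key=cv2.contourArea); R=cv2.minAreaRect(cs);print(R,[onz('top',*p,.1).round(4) for p in cv2.boxPoints(R)], onz('top',*R[0],.1))
for n,q in(('k',(212,229)),('b',(218,192.7))): print(n,onz('top',*q,.081))
# block zoom enhanced
for n,(y0,y1,x0,x1) in {'top':(175,245,198,240),'scene':(200,265,262,345)}.items():
    i=cv2.imread('pics/%s0.png'%n)[y0:y1,x0:x1]; i=cv2.resize(i,None,fx=8,fy=8,interpolation=cv2.INTER_CUBIC); i=np.clip(i.astype(float)*1.7,0,255).astype(np.uint8)
    cv2.imwrite('pics/z_%s.png'%n,i)
E
```

```text
brass c [290.03121133 198.61363949] area px 66.11818181818182 [ 0.54388336 -0.04495826  0.11      ]
ring c [289.85627492 198.95775584] 175.56666666666666 [ 0.54291143 -0.04442777  0.11      ] [ 0.5433326  -0.04477782  0.105     ]
dark [289.89244321 198.16689847] 15.630434782608695 [ 0.54517242 -0.04460557  0.11      ]
red [293.95035461 196.10638298] [  6.89018492 -11.39781393   0.        ] -58.846278282090026
white [289.6 193.3] [15.26415051  0.72462154  0.        ] 2.7179114913879516
dark [289.89244321 198.16689847] [1.28905716 0.35268343 0.        ] 15.301542115960482
mm/px [0.0736407  2.84578437 0.        ]
((290.6307678222656, 198.953857421875), (28.031848907470703, 22.574321746826172), 7.125016689300537) [array([ 0.5175, -0.0025,  0.1   ]), array([ 0.5822, -0.0125,  0.1   ]), array([ 0.57  , -0.0923,  0.1   ]), array([ 0.5056, -0.0819,  0.1   ])] [ 0.54370741 -0.04735453  0.1       ]
k [0.46294739 0.18392721 0.081     ]
b [0.56940305 0.1649556  0.081     ]
```

View pics/z_top.png

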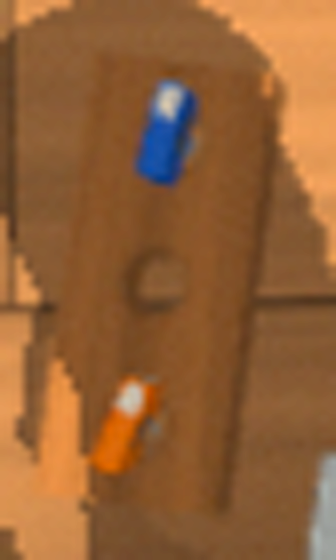

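View pics/z_scene.png

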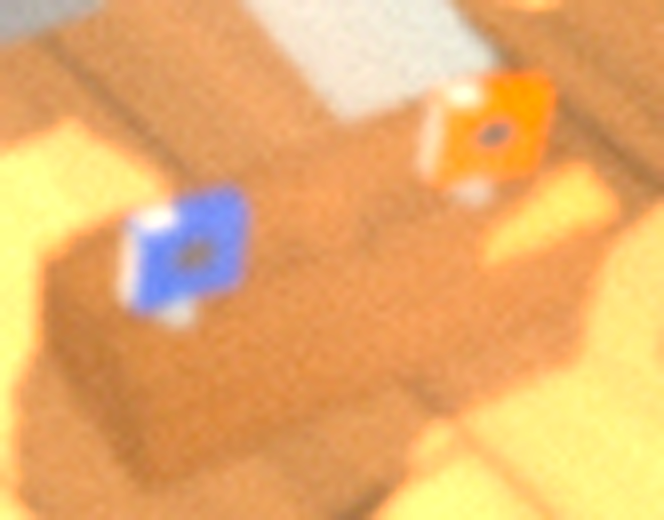

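```bash
python3 - <<'E'
from h import *
T=lambda x,y:('top',x/8-.5+198,y/8-.5+175)
S=lambda x,y:('scene',x/8-.5+262,y/8-.5+200)
print('mill white top',tri(T(132,397),S(465,92)))
print('kiln white top',tri(T(172,98),S(157,217)))
print('mill back top end? ',tri(T(110,455),S(540,78)))
# block corners: top-view (100,60),(275,75),(222,512) ; scene front-left bottom
for q in((100,60),(275,78),(222,512)): print(onz(*T(*q),.045))
print('mid hole',onz(*T(158,282),.045))
for z in(.081,.09,.1):
  a=onz(*T(132,397),z);b=onz(*T(110,455),z);print(z,a,b,np.degrees(np.arctan2(*(a-b)[1::-1])))
  a=onz(*T(172,98),z);b=onz(*T(155,160),z);print(z,a,b,np.degrees(np.arctan2(*(a-b)[1::-1])))
E
```

```text
mill white top (array([0.47715536, 0.17721525, 0.08424129]), np.float64(0.0005000265376368335))
kiln white top (array([0.58690116, 0.16132172, 0.08332925]), np.float64(0.0003838863030418732))
mill back top end?  (array([0.45547791, 0.18622261, 0.08524486]), np.float64(0.001819023165740606))
[0.60700485 0.19413696 0.045     ]
[0.59820598 0.1268495  0.045     ]
[0.43359378 0.14962172 0.045     ]
mid hole [0.52109637 0.17280104 0.045     ]
0.081 [0.47704149 0.17788185 0.081     ] [0.45607788 0.18620779 0.081     ] -21.661077392617422
0.081 [0.587053   0.16176407 0.081     ] [0.56413897 0.16836016 0.081     ] -16.059102205394993
0.09 [0.47688322 0.17654209 0.09      ] [0.45610368 0.18479492 0.09      ] -21.66107739261738
0.09 [0.58592876 0.16056583 0.09      ] [0.56321592 0.167104   0.09      ] -16.059102205394943
0.1 [0.47670737 0.17505346 0.1       ] [0.45613236 0.18322506 0.1       ] -21.66107739261735
0.1 [0.5846796  0.15923445 0.1       ] [0.56219032 0.16570826 0.1       ] -16.05910220539501
```

```bash
python3 - <<'E'
from h import *
T=lambda x,y:('top',x/8-.5+198,y/8-.5+175)
print(onz(*T(121,423),.081))
i=cv2.imread('pics/top0.png').astype(int)
for y in range(220,237): print(y,' '.join('%3d,%3d,%3d'%tuple(i[y,x,::-1]) for x in range(207,221)))
E
```

```text
[0.46764461 0.18203621 0.081     ]
220  84, 51, 25  81, 50, 24  77, 48, 23  79, 49, 25  80, 49, 25  76, 47, 23  70, 43, 21  70, 42, 18  71, 44, 22  73, 45, 21  76, 47, 23  79, 49, 23  80, 49, 24  82, 50, 24
221  83, 51, 25  81, 50, 24  76, 48, 23  80, 49, 25  80, 50, 26  76, 48, 22  70, 43, 19  71, 44, 22  73, 47, 25  74, 45, 21  77, 48, 24  81, 50, 25  80, 50, 25  82, 49, 23
222  82, 50, 24  80, 50, 25  77, 47, 20  79, 49, 26  78, 48, 24  80, 49, 25  92, 49, 16 112, 64, 25  92, 55, 24  80, 58, 40  80, 56, 35  79, 47, 21  80, 49, 23  81, 50, 24
223  83, 51, 25  79, 48, 23  78, 49, 23  78, 49, 25  79, 50, 24  88, 53, 24 119, 78, 50 117,106, 92 119, 89, 68 115, 54,  6  90, 43,  8  85, 46, 16  81, 51, 25  83, 51, 24
224 125, 77, 37  79, 51, 26  79, 49, 25  79, 49, 25  78, 46, 21  88, 58, 36 119,101, 81 118,112,100 117,101, 88 113, 50,  0  93, 44,  7  82, 48, 19  79, 49, 22  81, 50, 25
225 129, 80, 38  80, 50, 26  78, 49, 25  77, 47, 23  78, 47, 22 105, 76, 55 118,111,100 118,110, 97 117, 92, 73 100, 45,  0  90, 41,  4  74, 43, 19  81, 51, 26  83, 52, 28
226 129, 80, 40  78, 49, 23  79, 
[... 1158 characters left out ...]
  83, 52, 26
233 130, 81, 37 123, 75, 35  87, 49, 19 109, 50,  1 126, 59,  0 119, 56,  0  92, 42,  1  83, 44, 15  75, 46, 22  77, 48, 23  78, 49, 24  79, 49, 24  81, 50, 25  84, 52, 24
234 128, 78, 35 123, 76, 37  79, 49, 24  80, 48, 22  76, 43, 15  77, 42, 16  71, 42, 19  73, 45, 24  75, 45, 23  79, 49, 25  79, 49, 25  78, 49, 24  80, 50, 24  83, 51, 22
235 130, 80, 37 125, 79, 38  79, 49, 24  78, 48, 23  73, 45, 23  66, 41, 18  69, 43, 23  72, 45, 23  75, 47, 24  80, 49, 24  78, 48, 23  80, 49, 23  81, 51, 25  84, 52, 24
236 130, 80, 39 124, 77, 36  79, 48, 24  76, 46, 22  73, 45, 21  68, 42, 21  69, 44, 22  70, 44, 19  76, 46, 22  79, 49, 24  79, 50, 23  79, 49, 24  81, 49, 24  84, 51, 25
```

{"api": "carry_out", "payload": {"deltas": "10 40 0 0 0 8; 20 90 0 0 0 16; 30 140 0 0 0 24; 40 185 0 0 0 32; 50 230 0 0 0 40; 60 275 0 0 0 48; 70 320 0 0 0 56; 80 365 0 0 0 64; 90 410 0 0 0 72; 100 455 0 0 0 80; 110 500 0 0 0 88; 120 545 0 0 0 96", "grip": 50}}

```text
t: 1.3
position: [0.415, -0.0601, 0.2451]
orientation: [3.141, -0.0, 0.563]
ft_force: [1.4, -1.0, 1.5]
finger_gap: 0.0427
```

```bash
python3 - <<'E'
from h import *
i=cv2.imread('pics/top0.png').astype(int); r,g,b=i[...,2],i[...,1],i[...,0]
yy,xx=np.mgrid[0:384,0:512]
w=np.clip((r-95)/25.,0,1)*(xx>=209)*(xx<=216)*(yy>=222)*(yy<=233)
w[(xx==209)&(yy>=232)]*=.6
P=np.array([onz('top',x,y,.081)[:2] for y,x in zip(*np.nonzero(w))]);W=w[w>0]
c=np.average(P,axis=0,weights=W); C=np.cov(P.T,aweights=W); e,v=np.linalg.eigh(C)
print(c,W.sum(),np.sqrt(e*12)*1e3,v[:,1],np.degrees(np.arctan2(*v[::-1,1])))
E
```

```text
[0.46637276 0.1819511 ] 39.432 [10.43485072 34.66374243] [-0.91519917  0.40300184] 156.2340275107644
```

{"api": "carry_out", "payload": {"deltas": "10 50 0 0 0 8; 20 100 0 0 0 16; 30 150 0 0 0 24; 40 200 0 0 0 32; 51 242 0 0 0 35; 51 242 -40 0 0 35; 51 242 -80 0 0 35; 51 242 -120 0 0 35; 51 242 -120 0 0 35"}}

```text
t: 2.2
position: [0.4607, 0.1785, 0.119]
orientation: [-3.132, 0.009, 1.169]
ft_force: [-0.9, -0.5, -0.7]
finger_gap: 0.0424
```

```bash
python3 - <<'E'
from h import *
o=env.get_obs();print(o['position'],o['orientation'],o['finger_gap'])
c=np.zeros((600,800,3),np.uint8)
t=snap('top','t1.png')[150:270,170:270,::-1];s=snap('scene','s1.png')[150:270,250:380,::-1]
a=cv2.resize(t,(400,480),interpolation=2);b=cv2.resize(s,(400,370),interpolation=2);c[:480,:400]=a;c[:370,400:]=b
cv2.imwrite('pics/c1.png',c)
E
```

```text
[0.46071797 0.1784814  0.1189597 ] [-3.13154399  0.00885551  1.16899296] 0.04240210965904748
```

View pics/c1.png

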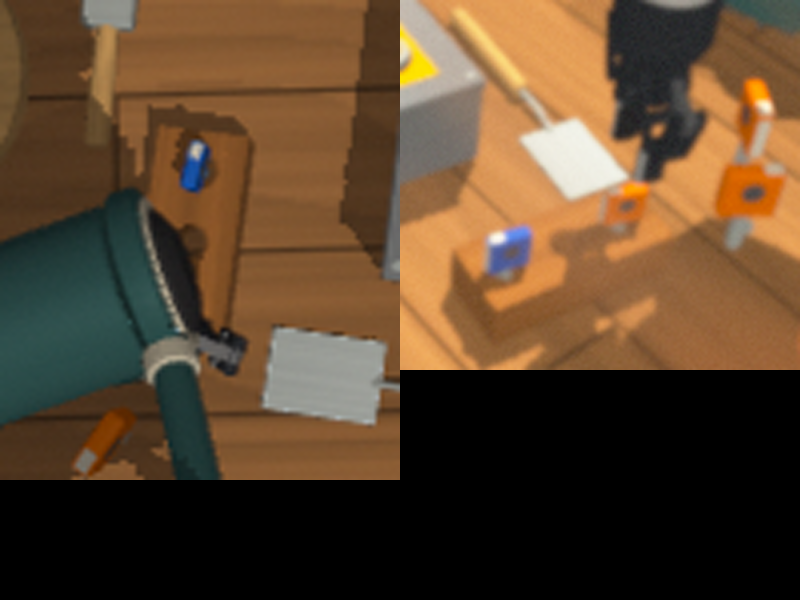

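{"api": "carry_out", "payload": {"deltas": "0 0 0 0 0 0; 0 0 0 0 0 0"}}

```text
t: 2.5
position: [0.4684, 0.1805, 0.1281]
orientation: [3.138, -0.003, 1.168]
ft_force: [0.6, -0.8, 0.1]
finger_gap: 0.0425
```

{"api": "carry_out", "payload": {"deltas": "0 0 0 0 0 0; 0 0 -8 0 0 0; 0 0 -18 0 0 0; 0 0 -28 0 0 0; 0 0 -38 0 0 0; 0 0 -48 0 0 0; 0 0 -54 0 0 0; 0 0 -58 0 0 0; 0 0 -58 0 0 0; 0 0 -58 0 0 0"}}

```text
t: 3.5
position: [0.4665, 0.1801, 0.0674]
orientation: [3.141, -0.0, 1.168]
ft_force: [0.0, 0.8, -0.2]
finger_gap: 0.0424
```

```bash
python3 - <<'E'
from h import *
o=env.get_obs();print(o['position'],o['orientation'],o['ft_force'])
s=snap('scene','s2.png')[180:250,290:380,::-1]
cv2.imwrite('pics/c2.png',cv2.resize(s,(720,560),interpolation=2))
E
```

```text
[0.46652424 0.18012395 0.0674239 ] [ 3.14136766e+00 -1.82701297e-04  1.16842821e+00] [ 0.00651439  0.77990894 -0.21785926]
```

View pics/c2.png

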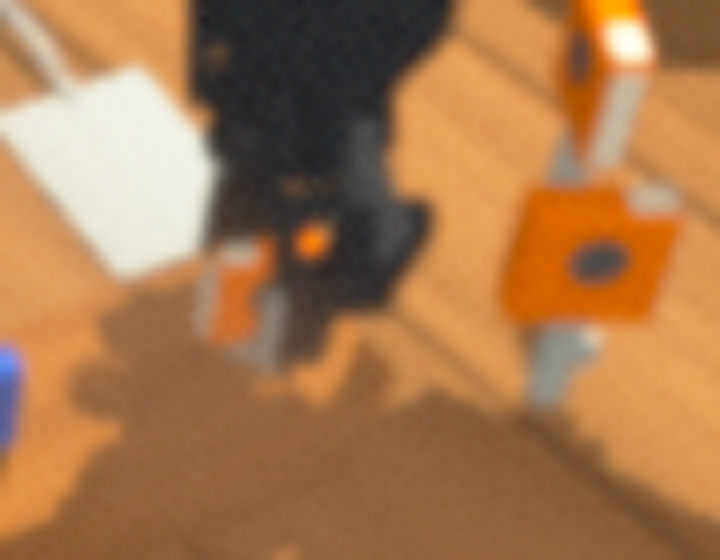

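The fingers straddle the orange head at about (320,218) in the full picture, so I'll close.

{"api": "carry_out", "payload": {"deltas": "0 0 0 0 0 0; 0 0 0 0 0 0; 0 0 0 0 0 0; 0 0 0 0 0 0; 0 0 0 0 0 0; 0 0 0 0 0 0", "grip": 0}}

```text
t: 4.15
position: [0.4667, 0.1802, 0.0678]
orientation: [3.141, -0.001, 1.168]
ft_force: [-0.0, 0.7, 5.4]
finger_gap: 0.0109
```

{"api": "carry_out", "payload": {"deltas": "0 0 5 0 0 0; 0 0 15 0 0 0; 0 0 25 0 0 0; 0 0 35 0 0 0; 0 0 55 0 0 0; 0 0 80 0 0 0; 0 0 110 0 0 0; 0 0 140 0 0 0; 0 0 170 0 0 0; 0 0 180 0 0 0; 0 0 183 0 0 0; 0 0 183 0 0 0"}}

```text
t: 5.35
position: [0.4659, 0.1799, 0.2498]
orientation: [-3.141, 0.0, 1.168]
ft_force: [-0.7, 0.4, -0.4]
finger_gap: 0.0111
```

```bash
python3 - <<'E'
from h import *
o=env.get_obs();print(o['position'],o['orientation'],o['ft_force'],o['finger_gap'])
im=snap('scene','s3.png');p=proj('scene',o['position']);print(p)
x,y=p.astype(int)
s=im[y-50:y+60,x-60:x+60,::-1]
cv2.imwrite('pics/c3.png',cv2.resize(s,(655,600),interpolation=2))
E
```

```text
[0.46593591 0.1799356  0.24977355] [-3.14119994e+00  3.28660516e-04  1.16841595e+00] [-0.69856024  0.37347768 -0.38458092] 0.011051768850436548
[335.08030729 156.08273328]
```

View pics/c3.png

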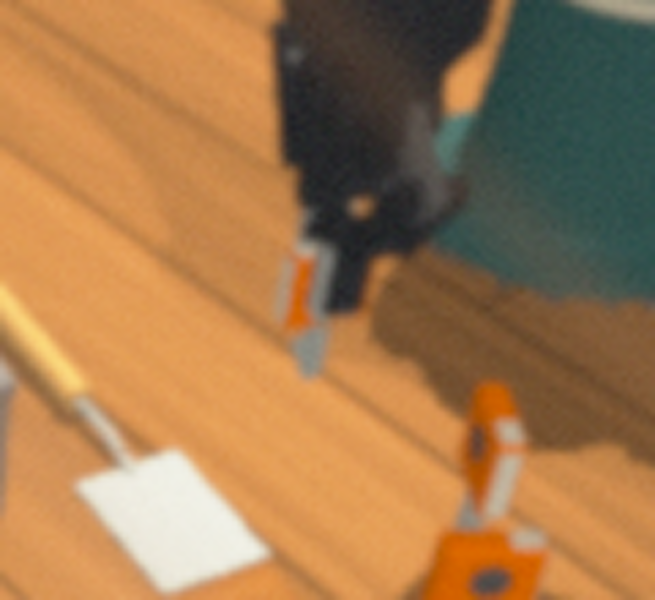

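{"api": "carry_out", "payload": {"deltas": "8 -15 0 0 0 3; 16 -40 0 0 0 6; 26 -70 0 0 0 9; 36 -105 0 0 0 13; 46 -135 0 0 0 17; 56 -165 0 0 0 21; 66 -195 0 0 0 24; 74 -214 0 0 0 25.5; 77 -223 0 0 0 25.5; 77 -225 0 0 0 25.5; 77 -225 0 0 0 25.5; 77 -225 0 0 0 25.5"}}

```text
t: 6.6
position: [0.5428, -0.044, 0.2498]
orientation: [-3.141, -0.001, 1.614]
ft_force: [-0.2, 0.4, 0.0]
finger_gap: 0.0111
```

{"api": "carry_out", "payload": {"deltas": "0 0 -10 0 0 0; 0 0 -25 0 0 0; 0 0 -40 0 0 0; 0 0 -55 0 0 0; 0 0 -65 0 0 0; 0 0 -70 0 0 0; 0 0 -70 0 0 0; 0 0 -70 0 0 0; 0 0 -70 0 0 0"}}

```text
t: 7.5
position: [0.544, -0.0451, 0.1812]
orientation: [3.14, 0.0, 1.613]
ft_force: [0.5, 1.0, 0.2]
finger_gap: 0.0109
```

```bash
python3 - <<'E'
from h import *
o=env.get_obs();print(o['position'],o['orientation'],o['ft_force'],o['finger_gap'])
im=snap('scene','s4.png');p=proj('scene',o['position']);print(p)
x,y=p.astype(int)
s=im[y-40:y+40,x-45:x+45,::-1]; print(x-45,y-40)
cv2.imwrite('pics/c4.png',cv2.resize(s,(720,640),interpolation=2)[:600])
im=snap('top','t4.png');p=proj('top',o['position']);print(p)
x,y=p.astype(int)
s=im[y-40:y+40,x-45:x+45,::-1]; print(x-45,y-40)
cv2.imwrite('pics/c4t.png',cv2.resize(s,(720,640),interpolation=2)[:600])
E
```

```text
[ 0.54402606 -0.04512447  0.18123031] [3.13986942e+00 2.84358530e-04 1.61334431e+00] [0.52029305 1.00516299 0.22953981] 0.010917340841047925
[245.77007892 144.70529065]
200 104
[291.91495462 196.2287606 ]
246 156
```

View pics/c4.png

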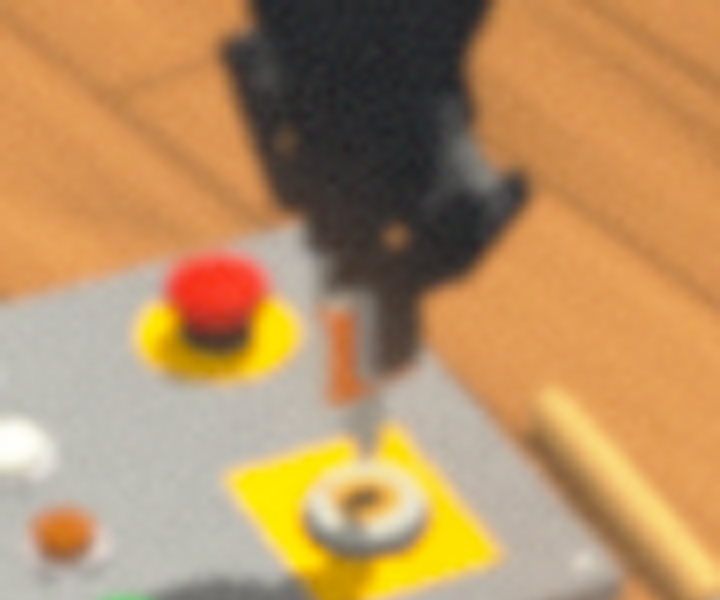

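View pics/c4t.png

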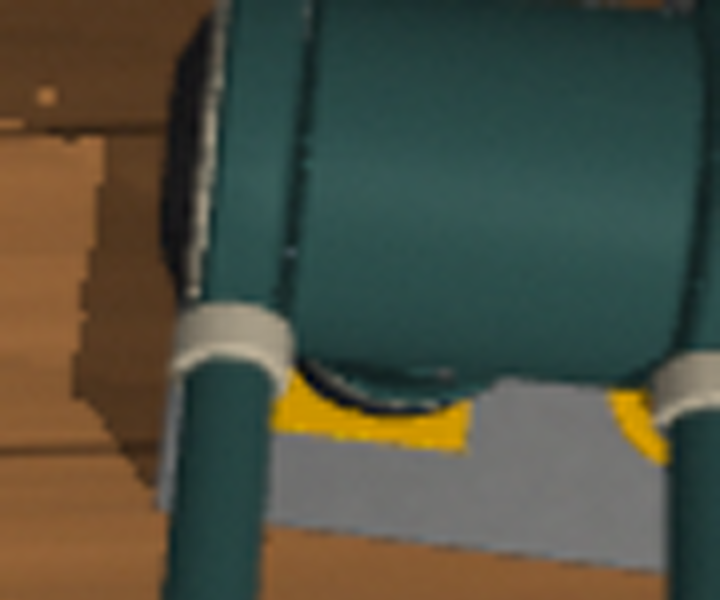

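```bash
python3 - <<'E'
from h import *
im=cv2.imread('pics/s4.png').astype(int)
for y in range(150,175): print(y,' '.join('%3d,%3d,%3d'%tuple(im[y,x,::-1]) for x in range(237,256)))
E
```

```text
150 190,183,171 191,181,169 189,178,160 193,165,141 199,140,103 203,120, 64 197,114, 63 172,120, 90 154,131,112 138,120,107 126,104, 92 127,103, 85 139,109, 90 158,127,107 179,152,131 188,168,154 193,181,168 193,177,162 193,164,139
151 191,184,174 192,184,172 188,176,160 192,165,140 200,140,104 202,118, 64 201,115, 56 181,115, 76 168,126,100 156,127,109 153,127,109 160,129,111 169,143,125 181,160,143 188,171,157 192,180,169 195,185,175 192,181,172 190,172,158
152 191,185,175 192,185,172 191,178,161 193,161,138 197,138, 99 204,121, 65 201,112, 54 193,115, 70 178,122, 89 169,130,106 170,143,122 178,157,143 186,170,156 190,178,166 194,182,169 192,185,173 192,186,174 192,183,173 192,182,170
153 192,186,177 191,184,172 192,178,164 195,162,139 200,143,104 202,129, 82 195,120, 73 184,124, 88 173,132,102 167,137,117 170,154,139 183,170,159 190,181,171 194,185,175 192,184,174 195,186,175 193,187,177 191,183,174 190,183,174
154 193,186,177 190,185,173 190,179,166 194,170,153 194,155,127 190,144,111 185,142,114 173,142,120 161,144,125 161,147,132 167,155,143 184,178,165 192,186,173 194,184,174 
[... 3999 characters left out ...]
,  0
172 254,228,  0 248,206,  0 222,166,  3 177,138, 59 144,120, 84 126,113, 94 125,118,104 124,116,106 129,121,110 135,127,112 138,125,106 142,127,104 149,126, 95 172,139, 84 213,162, 59 243,195,  0 252,219,  0 253,226,  0 254,227,  0
173 254,232,  0 253,225,  0 249,207,  0 226,171,  0 180,138, 37 149,118, 54 137,110, 64 139,115, 72 138,114, 72 157,125, 72 183,139, 63 203,153, 57 216,164, 48 229,177, 23 245,198,  0 252,219,  0 253,226,  0 254,226,  0 254,227,  0
174 252,225,  0 252,220,  0 249,209,  0 233,179,  0 201,149,  0 182,136,  0 180,134, 23 176,132, 27 180,135, 26 212,158, 19 240,190,  0 249,211,  0 251,215,  0 252,218,  0 253,222,  0 253,226,  0 253,225,  0 253,226,  0 253,225,  0
```

```bash
python3 - <<'E'
from h import *
print('sw',proj('scene',[.5435,-.0447,.11]),proj('scene',[.5435,-.0447-.0,.115]))
P=np.array([.5440,-.0451,.1812]);kx=np.array([np.cos(np.radians(2.44)),np.sin(np.radians(2.44)),0])
for s in(-6,-4,-2,0,2,4): print(s,[proj('scene',P+kx*s/1e3-np.array([0,0,d])).round(2) for d in(.024,.045,.052)])
c=np.array([proj('scene',[.5435+.02*np.cos(a),-.0447+.02*np.sin(a),.11]) for a in np.linspace(0,6.28,100)]);print(c.min(0),c.max(0))
# brass centroid fill scene
E
```

```text
sw [246.02809257 166.39181316] [246.02826799 164.94007265]
-6 [array([247.6 , 151.44]), array([247.58, 157.83]), array([247.57, 159.92])]
-4 [array([247.  , 151.72]), array([246.98, 158.11]), array([246.98, 160.2 ])]
-2 [array([246.39, 151.99]), array([246.39, 158.38]), array([246.38, 160.47])]
0 [array([245.79, 152.26]), array([245.79, 158.66]), array([245.79, 160.75])]
2 [array([245.18, 152.54]), array([245.19, 158.94]), array([245.19, 161.03])]
4 [array([244.57, 152.81]), array([244.59, 159.22]), array([244.6 , 161.31])]
[238.64233143 161.86251192] [253.41041679 171.06849989]
```

{"api": "carry_out", "payload": {"deltas": "0 0 -4 0 0 0; 0 0 -8 0 0 0; 0 0 -12 0 0 0; 0 0 -14 0 0 0; 0 0 -16 0 0 0; 0 0 -17 0 0 0; 0 0 -18 0 0 0; 0 0 -19 0 0 0; 0 0 -20 0 0 0; 0 0 -21 0 0 0; 0 0 -21 0 0 0; 0 0 -21 0 0 0"}}

```text
t: 8.8
position: [0.5433, -0.0451, 0.1593]
orientation: [3.141, 0.0, 1.613]
ft_force: [-0.1, -0.1, -0.4]
finger_gap: 0.0108
```

{"api": "carry_out", "payload": {"deltas": "0 0 -1 0 0 0; 0 0 -2 0 0 0; 0 0 -3 0 0 0; 0 0 -4 0 0 0; 0 0 -5 0 0 0; 0 0 -6 0 0 0; 0 0 -7 0 0 0; 0 0 -7 0 0 0; 0 0 -7 0 0 0"}}

```text
t: 9.7
position: [0.5434, -0.0452, 0.1522]
orientation: [3.141, 0.0, 1.613]
ft_force: [0.9, -4.0, 0.8]
finger_gap: 0.0106
```

{"api": "carry_out", "payload": {"deltas": "0 -0.5 0 0 0 0; 0 -1 0 0 0 0; 0 -1 0 0 0 0; 0 -1 0 0 0 0"}}

```text
t: 10.1
position: [0.5432, -0.0456, 0.1521]
orientation: [-3.141, -0.001, 1.613]
ft_force: [1.4, -0.8, -0.5]
finger_gap: 0.0107
```

{"api": "carry_out", "payload": {"deltas": "0 -0.5 0 0 0 0; 0 -0.5 -1 0 0 0; 0 -0.5 -2 0 0 0; 0 -0.5 -3 0 0 0; 0 -0.5 -4 0 0 0; 0 -0.5 -4 0 0 0; 0 -0.5 -4 0 0 0"}}

```text
t: 10.8
position: [0.5432, -0.0464, 0.1482]
orientation: [-3.141, -0.0, 1.613]
ft_force: [0.3, 0.4, 0.3]
finger_gap: 0.011
```

{"api": "carry_out", "payload": {"deltas": "0 0 -1 0 0 0; 0 0 -2 0 0 0; 0 0 -3 0 0 0; 0 0 -4 0 0 0; 0 0 -5 0 0 0; 0 0 -6 0 0 0; 0 0 -6 0 0 0; 0 0 -6 0 0 0"}}

```text
t: 11.6
position: [0.5433, -0.0465, 0.1422]
orientation: [-3.142, -0.0, 1.613]
ft_force: [0.1, 0.1, 0.6]
finger_gap: 0.0112
```

{"api": "carry_out", "payload": {"deltas": "0 0 -1 0 0 0; 0 0 -2 0 0 0; 0 0 -3 0 0 0; 0 0 -4 0 0 0; 0 0 -5 0 0 0; 0 0 -5.5 0 0 0; 0 0 -5.5 0 0 0; 0 0 -5.5 0 0 0"}}

```text
t: 12.4
position: [0.5433, -0.0465, 0.1368]
orientation: [-3.142, 0.0, 1.613]
ft_force: [-0.4, -0.2, -0.5]
finger_gap: 0.0109
```

```bash
python3 - <<'E'
from h import *
o=env.get_obs();print(o['position'],o['orientation'],o['ft_force'],o['ft_torque'],o['finger_gap'])
im=snap('scene','s5.png');s=im[120:200,200:290,::-1]
cv2.imwrite('pics/c5.png',cv2.resize(s,(675,600),interpolation=2))
E
```

```text
[ 0.54331383 -0.04647396  0.13676905] [-3.14158315e+00  2.80395739e-05  1.61349233e+00] [-0.41772324 -0.16542423 -0.48493259] [-0.01685798  0.04339478 -0.01666508] 0.010858961686560689
```

View pics/c5.png

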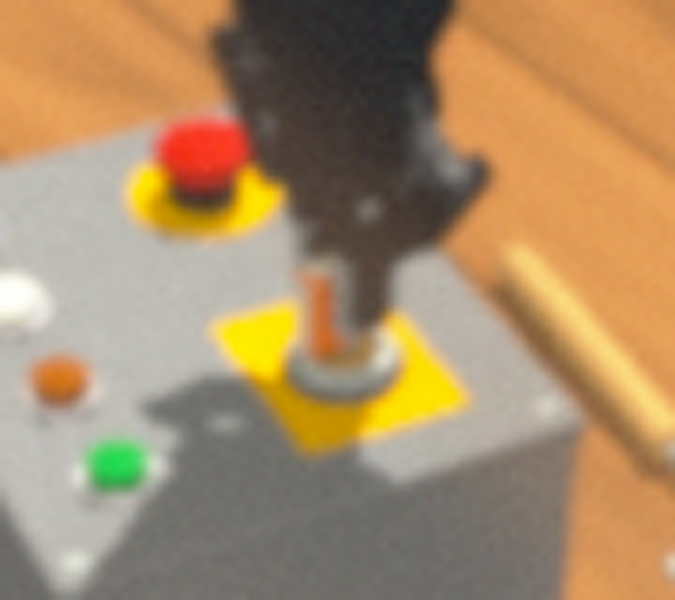

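The key is in the switch, with the head just above the ring at about (243,166) in the full picture. I'll lower it until it touches the floor.

{"api": "carry_out", "payload": {"deltas": "0 0 -0.5 0 0 0; 0 0 -1 0 0 0; 0 0 -1.5 0 0 0; 0 0 -1.5 0 0 0; 0 0 -1.5 0 0 0"}}

```text
t: 12.95
position: [0.5434, -0.0465, 0.1357]
orientation: [3.141, 0.0, 1.613]
ft_force: [-0.8, 0.4, 5.1]
finger_gap: 0.011
```

{"api": "carry_out", "payload": {"deltas": "0 0 0.3 0 0 -3; 0 0 0.3 0 0 -7; 0 0 0.3 0 0 -11; 0 0 0.3 0 0 -15; 0 0 0.3 0 0 -19; 0 0 0.3 0 0 -23; 0 0 0.3 0 0 -27; 0 0 0.3 0 0 -30; 0 0 0.3 0 0 -30; 0 0 0.3 0 0 -30"}}

```text
t: 13.95
position: [0.5441, -0.0456, 0.1358]
orientation: [3.141, -0.002, 1.091]
ft_force: [1.5, 4.3, 0.6]
finger_gap: 0.0113
```

```bash
cat > o.py <<'E'
from h import *
o=env.get_obs();print(o['position'].round(4),np.degrees(o['orientation']).round(2),o['ft_force'].round(1),o['ft_torque'].round(3),o['joints'].round(3),o['joint_efforts'][5].round(3),round(o['t'],2))
E
python3 o.py
```

```text
[ 0.5441 -0.0456  0.1358] [ 1.7995e+02 -1.2000e-01  6.2500e+01] [1.5 4.3 0.6] [ 0.989 -0.401  0.069] [-0.13   0.116  1.992  0.002  1.032 -1.222] 0.056 13.95
```

{"api": "carry_out", "payload": {"deltas": "0.3 0.6 0 0 0 0; 0.3 1 0 0 0 0; 0.3 1 0 0 0 0"}}

```text
t: 14.25
position: [0.5441, -0.0455, 0.1358]
orientation: [3.141, -0.0, 1.09]
ft_force: [2.3, 4.2, 1.0]
finger_gap: 0.0108
```

```bash
python3 o.py
```

```text
[ 0.5441 -0.0455  0.1358] [ 1.7994e+02 -2.0000e-02  6.2470e+01] [2.3 4.2 1. ] [ 0.581 -0.447  0.004] [-0.129  0.116  1.992  0.     1.033 -1.219] 0.038 14.25
```

{"api": "carry_out", "payload": {"deltas": "0 0 0 0 0 0; 0 0 0 0 0 0"}}

```text
t: 14.45
position: [0.5441, -0.0455, 0.1358]
orientation: [3.141, -0.001, 1.09]
ft_force: [3.3, 2.6, 0.9]
finger_gap: 0.0112
```

```bash
python3 o.py
```

```text
[ 0.5441 -0.0455  0.1358] [ 1.7995e+02 -3.0000e-02  6.2440e+01] [3.3 2.6 0.9] [ 0.663 -0.578  0.068] [-0.129  0.116  1.992  0.     1.033 -1.219] 0.038 14.45
```

{"api": "carry_out", "payload": {"deltas": "0.5 0.5 0 0 0 -3; 0.6 0.7 0 0 0 -6; 0.7 0.9 0 0 0 -9; 0.8 1 0 0 0 -12; 0.9 1.1 0 0 0 -15; 1 1.2 0 0 0 -18; 1 1.2 0 0 0 -20; 1 1.2 0 0 0 -20; 1 1.2 0 0 0 -20"}}

```text
t: 15.35
position: [0.5443, -0.0451, 0.1358]
orientation: [3.141, 0.001, 0.742]
ft_force: [-0.2, -0.9, 4.3]
finger_gap: 0.0109
```

```bash
python3 o.py
```

```text
[ 0.5443 -0.0451  0.1358] [1.7996e+02 8.0000e-02 4.2510e+01] [-0.2 -0.9  4.3] [-0.285 -0.     0.056] [-0.127  0.117  1.99  -0.002  1.034 -0.868] 0.066 15.35
```

{"api": "carry_out", "payload": {"deltas": "0 0 0 0 0 -3; 0.1 0.1 0 0 0 -6; 0.2 0.2 0 0 0 -8; 0.2 0.2 0 0 0 -10; 0.2 0.2 0 0 0 -11; 0.2 0.2 0 0 0 -12; 0.2 0.2 0 0 0 -12; 0.2 0.2 0 0 0 -12"}}

```text
t: 16.15
position: [0.5444, -0.045, 0.1357]
orientation: [3.141, 0.002, 0.532]
ft_force: [-1.5, -3.5, 5.4]
finger_gap: 0.0108
```

```bash
python3 o.py
```

```text
[ 0.5444 -0.045   0.1357] [1.7995e+02 9.0000e-02 3.0490e+01] [-1.5 -3.5  5.4] [-0.655  0.243  0.043] [-0.127  0.118  1.99  -0.002  1.035 -0.658] 0.074 16.15
```

{"api": "carry_out", "payload": {"deltas": "-0.3 -0.5 0 0 0 -1; -0.3 -0.5 0 0 0 -2; -0.3 -0.5 0 0 0 -3; -0.3 -0.5 0 0 0 -3; -0.3 -0.5 0 0 0 -3"}}

```text
t: 16.65
position: [0.5444, -0.045, 0.1357]
orientation: [3.141, 0.001, 0.479]
ft_force: [-0.1, -4.1, 5.7]
finger_gap: 0.0112
```

```bash
python3 o.py
```

```text
[ 0.5444 -0.045   0.1357] [1.7997e+02 4.0000e-02 2.7430e+01] [-0.1 -4.1  5.7] [-0.577  0.154  0.111] [-1.280e-01  1.170e-01  1.990e+00 -1.000e-03  1.034e+00 -6.060e-01] 0.072 16.65
```

{"api": "carry_out", "payload": {"deltas": "0 0 0 0 0 -1; 0 0 0 0 0 -2; 0 0 0 0 0 -2; 0 0 0 0 0 -2"}}

```text
t: 17.05
position: [0.5444, -0.045, 0.1357]
orientation: [3.141, 0.001, 0.444]
ft_force: [-1.9, -2.7, 5.1]
finger_gap: 0.011
```

```bash
python3 o.py
```

```text
[ 0.5444 -0.045   0.1357] [1.7996e+02 3.0000e-02 2.5430e+01] [-1.9 -2.7  5.1] [-0.578  0.177  0.057] [-1.280e-01  1.170e-01  1.990e+00 -1.000e-03  1.034e+00 -5.710e-01] 0.07 17.05
```

{"api": "carry_out", "payload": {"deltas": "0 0 0.2 0 0 -1; 0 0 0.2 0 0 -2; 0 0 0.2 0 0 -2; 0 0 0.2 0 0 -2"}}

```text
t: 17.45
position: [0.5444, -0.0449, 0.1357]
orientation: [3.141, 0.001, 0.409]
ft_force: [-0.5, -5.4, 3.7]
finger_gap: 0.0113
```

```bash
python3 o.py
```

```text
[ 0.5444 -0.0449  0.1357] [1.7997e+02 3.0000e-02 2.3450e+01] [-0.5 -5.4  3.7] [-0.889  0.185  0.034] [-1.280e-01  1.170e-01  1.990e+00 -1.000e-03  1.034e+00 -5.360e-01] 0.078 17.45
```

{"api": "carry_out", "payload": {"deltas": "0 0 0 0 0 -1; 0 0 0 0 0 -2; 0 0 0 0 0 -2; 0 0 0 0 0 -2"}}

```text
t: 17.85
position: [0.5444, -0.0449, 0.1357]
orientation: [3.141, 0.0, 0.374]
ft_force: [-1.3, -4.8, 3.7]
finger_gap: 0.0112
```

```bash
python3 o.py
python3 - <<'E'
from h import *
im=snap('scene','s6.png');s=im[120:200,200:290,::-1]
cv2.imwrite('pics/c6.png',cv2.resize(s,(675,600),interpolation=2))
E
```

```text
[ 0.5444 -0.0449  0.1357] [1.7997e+02 3.0000e-02 2.1420e+01] [-1.3 -4.8  3.7] [-0.956  0.178  0.094] [-1.270e-01  1.170e-01  1.990e+00 -1.000e-03  1.034e+00 -5.010e-01] 0.073 17.85
```

View pics/c6.png

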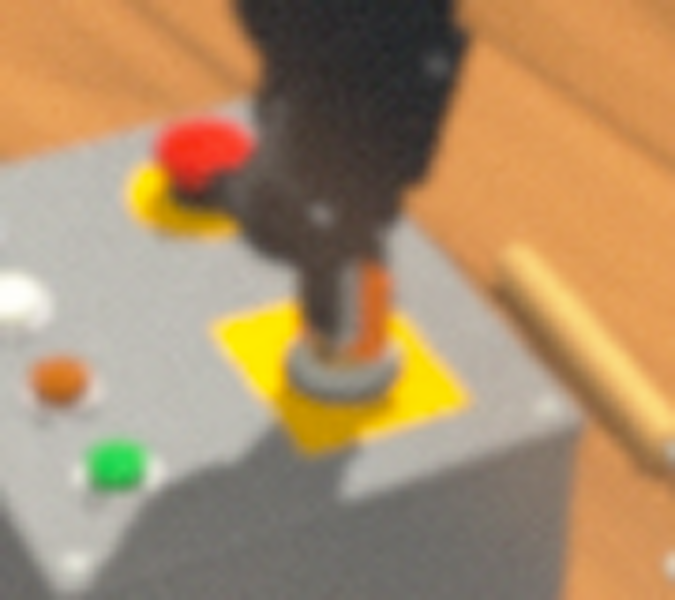

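{"api": "carry_out", "payload": {"deltas": "0 -0.5 0 0 0 -1; 0 -0.5 0 0 0 -2; 0 -0.5 0 0 0 -2; 0 -0.5 0 0 0 -2"}}

```text
t: 18.3
position: [0.5445, -0.045, 0.1357]
orientation: [-3.141, 0.0, 0.339]
ft_force: [-1.5, -3.9, 4.1]
finger_gap: 0.0113
```

```bash
python3 o.py
```

```text
[ 0.5445 -0.045   0.1357] [-179.99    0.     19.44] [-1.5 -3.9  4.1] [-0.662  0.17   0.017] [-0.128  0.117  1.99   0.     1.034 -0.467] 0.078 18.3
```

{"api": "carry_out", "payload": {"deltas": "0 0 0 0 0 -1; 0 0 0 0 0 -2; 0 0 0 0 0 -2; 0 0 0 0 0 -2"}}

```text
t: 18.7
position: [0.5445, -0.045, 0.1357]
orientation: [-3.141, -0.0, 0.304]
ft_force: [-0.8, -2.3, 4.1]
finger_gap: 0.0109
```

```bash
python3 o.py
```

```text
[ 0.5445 -0.045   0.1357] [-179.99   -0.     17.44] [-0.8 -2.3  4.1] [-0.637  0.102  0.052] [-0.128  0.117  1.99   0.     1.034 -0.433] 0.077 18.7
```

{"api": "carry_out", "payload": {"deltas": "0 0 0 0 0 -1; 0 0 0 0 0 -2; 0 0 0 0 0 -2; 0 0 0 0 0 -2"}}

```text
t: 19.1
position: [0.5446, -0.045, 0.1357]
orientation: [-3.142, -0.0, 0.27]
ft_force: [-0.1, -3.4, 2.6]
finger_gap: 0.0109
```

```bash
python3 o.py
python3 - <<'E'
from h import *
im=snap('scene','s7.png');s=im[140:175,225:270,::-1];a=cv2.imread('pics/s6.png')[140:175,225:270];b=cv2.imread('pics/s5.png')[140:175,225:270]
f=lambda q:cv2.resize(q,(400,311),interpolation=2)
cv2.imwrite('pics/c7.png',np.r_[np.c_[f(b),f(a)],np.c_[f(s),f(s)]][:600])
E
```

```text
[ 0.5446 -0.045   0.1357] [-1.800e+02 -1.000e-02  1.544e+01] [-0.1 -3.4  2.6] [-0.543  0.063  0.095] [-0.128  0.117  1.99   0.     1.034 -0.398] 0.087 19.1Traceback (most recent call last):
  File "<stdin>", line 4, in <module>
cv2.error: OpenCV(4.12.0) /io/opencv/modules/imgcodecs/src/loadsave.cpp:1058: error: (-215:Assertion failed) image.channels() == 1 || image.channels() == 3 || image.channels() == 4 in function 'imwrite_'
```

```bash

python3 - <<'E'
from h import *
f=lambda q:cv2.resize(cv2.imread('pics/%s.png'%q)[140:175,225:270],(390,300),interpolation=2)
cv2.imwrite('pics/c7.png',np.vstack([np.hstack([f('s4'),f('s5')]),np.hstack([f('s6'),f('s7')])]))
# expected key outline at end faces for lug angles
for yaw in(25,15.4):
  for k in(-90,-82):
    a=np.radians(yaw+k); kx=np.array([np.cos(a),np.sin(a),0]);ky=np.array([-kx[1],kx[0],0])
    C=np.array([.5440,-.0455,.131])
    pts=[C-kx*.018+ky*s*.006+np.array([0,0,h]) for s in(-1,1) for h in(-.018,.018)]
    print(yaw,k,[((proj('scene',p)-[225,140])*8.67).round(0) for p in pts])
E
```

```text
25 -90 [array([239., 228.]), array([241., 135.]), array([220., 249.]), array([221., 156.])]
25 -82 [array([240., 223.]), array([242., 130.]), array([226., 245.]), array([227., 152.])]
15.4 -90 [array([237., 234.]), array([238., 141.]), array([212., 253.]), array([213., 160.])]
15.4 -82 [array([239., 229.]), array([240., 136.]), array([219., 250.]), array([220., 157.])]
```

View pics/c7.png

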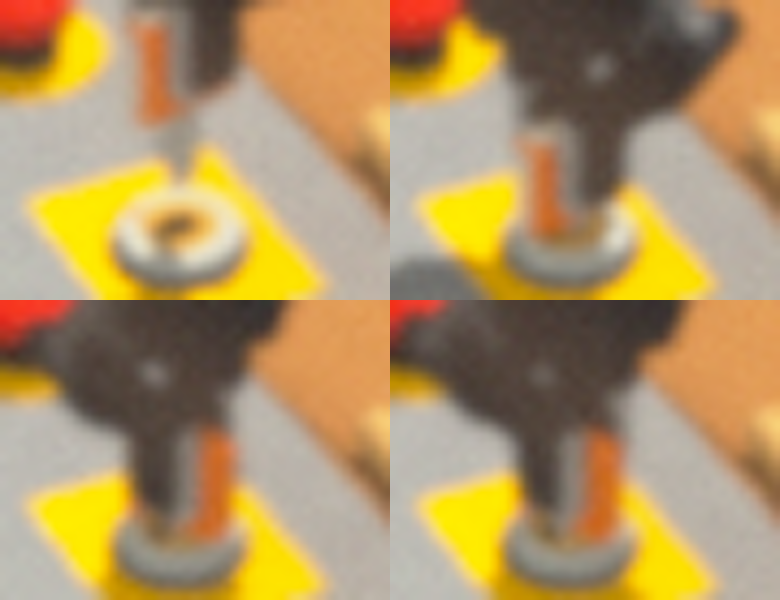

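{"api": "carry_out", "payload": {"deltas": "0 0 0 0 0 -1; 0 0 0 0 0 -2; 0 0 0 0 0 -3; 0 0 0 0 0 -3; 0 0 0 0 0 -3"}}

```text
t: 19.65
position: [0.5442, -0.0449, 0.1357]
orientation: [-3.141, 0.001, 0.217]
ft_force: [-0.7, -3.1, 3.9]
finger_gap: 0.0107
```

```bash
python3 o.py
python3 - <<'E'
from h import *
snap('scene','s8.png')
for q in('s6','s7','s8'):
    i=cv2.imread('pics/%s.png'%q).astype(int)[150:167,244:256]; r,g,b=i[...,2],i[...,1],i[...,0]
    w=np.clip((r-b-60)/60.,0,1)*(g<165); w=w[4:14]; x=np.arange(244,256)
    print(q,[round((ww*x).sum()/ww.sum(),2) for ww in w],w.sum(1).round(2))
E
```

```text
[ 0.5442 -0.0449  0.1357] [-1.7997e+02  3.0000e-02  1.2420e+01] [-0.7 -3.1  3.9] [-0.416  0.149 -0.037] [-0.128  0.117  1.99   0.     1.035 -0.345] -0.041 19.65
s6 [np.float64(nan), np.float64(249.06), np.float64(249.51), np.float64(249.7), np.float64(249.66), np.float64(249.6), np.float64(249.7), np.float64(250.04), np.float64(249.57), np.float64(249.59)] [0.   1.15 3.02 3.77 3.93 3.93 4.08 4.75 3.82 3.78]
s7 [np.float64(nan), np.float64(248.55), np.float64(249.08), np.float64(249.25), np.float64(249.26), np.float64(249.26), np.float64(249.38), np.float64(249.34), np.float64(249.33), np.float64(249.34)] [0.   0.82 2.78 3.7  3.87 4.02 4.2  4.27 4.3  4.27]
s8 [np.float64(nan), np.float64(248.42), np.float64(248.95), np.float64(249.14), np.float64(249.21), np.float64(249.23), np.float64(249.37), np.float64(249.36), np.float64(249.36), np.float64(249.33)] [0.   0.98 3.12 3.98 4.03 4.07 4.23 4.23 4.23 4.3 ]<stdin>:6: RuntimeWarning: invalid value encountered in scalar divide
```

{"api": "carry_out", "payload": {"deltas": "0 0 0 0 0 0; 0 0 0 0 0 0; 0 0 0 0 0 -1; 0 0 0 0 0 -1"}}

```text
t: 20.1
position: [0.5442, -0.0449, 0.1358]
orientation: [-3.141, 0.001, 0.199]
ft_force: [-3.2, -1.1, 4.6]
finger_gap: 0.0108
```

```bash
python3 o.py
python3 - <<'E'
from h import *
o=env.get_obs(); print(o['finger_gap'])
i=snap('scene','s9.png').astype(int)[150:167,244:256]; r,g,b=i[...,0],i[...,1],i[...,2]
w=np.clip((r-b-60)/60.,0,1)*(g<165); w=w[4:14]; x=np.arange(244,256)
print([round((ww*x).sum()/(1e-9+ww.sum()),2) for ww in w],w.sum(1).round(2))
E
```

```text
[ 0.5442 -0.0449  0.1358] [-1.7998e+02  3.0000e-02  1.1410e+01] [-3.2 -1.1  4.6] [-0.203  0.426 -0.041] [-0.128  0.117  1.99   0.     1.034 -0.327] 0.088 20.1
0.010835328209532837
[np.float64(0.0), np.float64(248.51), np.float64(248.95), np.float64(249.15), np.float64(249.15), np.float64(249.14), np.float64(249.3), np.float64(249.26), np.float64(249.26), np.float64(249.26)] [0.   0.85 3.03 3.85 4.18 4.15 4.47 4.43 4.43 4.42]
```

```bash
cat > ft.py <<'E'
from h import *
F=[]
for k in range(6):
    env.get_image('scene'); o=env.get_obs(); F.append(np.r_[o['ft_force'],o['ft_torque'],o['joint_efforts'][5]])
F=np.array(F);print(F.mean(0).round(3),(F.std(0)/2.4).round(3),o['position'].round(4),np.degrees(o['orientation'][2]).round(2))
E
python3 ft.py
```

```text
[-2.677 -1.479  5.157 -0.203  0.434 -0.034 -0.018] [0.261 0.216 0.163 0.014 0.01  0.01  0.002] [ 0.5442 -0.0449  0.1358] 11.44
```

{"api": "carry_out", "payload": {"deltas": "0 0 0 0 0 -2; 0 0 0 0 0 -3"}}

```text
t: 20.65
position: [0.5442, -0.0449, 0.1357]
orientation: [-3.141, 0.001, 0.146]
ft_force: [-2.9, -1.0, 4.7]
finger_gap: 0.0114
```

```bash
python3 ft.py; python3 - <<'E'
from h import *
i=snap('scene','s10.png').astype(int)[150:167,244:256]; r,g,b=i[...,0],i[...,1],i[...,2]
w=np.clip((r-b-60)/60.,0,1)*(g<165); w=w[4:14]; x=np.arange(244,256)
print([round((ww*x).sum()/(1e-9+ww.sum()),2) for ww in w],w.sum(1).round(2))
E
```

```text
[-2.893 -1.05   5.255 -0.171  0.47   0.015  0.062] [0.154 0.236 0.306 0.009 0.01  0.013 0.016] [ 0.5441 -0.0449  0.1357] 8.45
[np.float64(0.0), np.float64(248.1), np.float64(248.54), np.float64(249.02), np.float64(249.06), np.float64(249.1), np.float64(249.2), np.float64(249.25), np.float64(249.21), np.float64(249.19)] [0.   1.47 3.08 4.08 4.3  4.2  4.47 4.45 4.52 4.57]
```

```bash

python3 - <<'E'
from h import *
f=lambda q:cv2.resize(cv2.imread('pics/%s.png'%q)[148:172,236:262],(390,360),interpolation=2)[:300]
cv2.imwrite('pics/c10.png',np.vstack([np.hstack([f('s6'),f('s7')]),np.hstack([f('s8'),f('s10')])]))
E
```

```text
(no output)
```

View pics/c10.png

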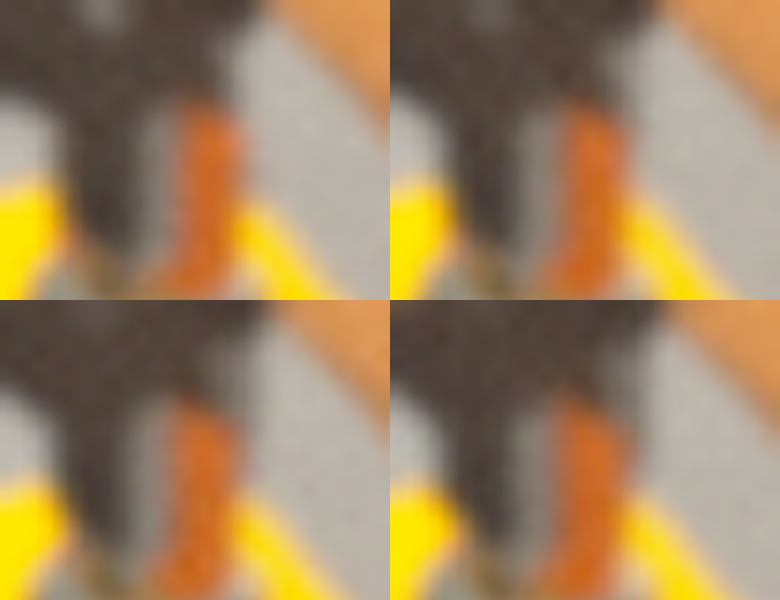

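{"api": "carry_out", "payload": {"deltas": "0 0 0.3 0 0 3; 0 0 0.5 0 0 7; 0 0 0.5 0 0 11; 0 0 0.5 0 0 15; 0 0 0.5 0 0 19; 0 0 0.5 0 0 23; 0 -0.1 0.5 0 0 27; -0.1 -0.2 0.5 0 0 31; -0.1 -0.3 0.5 0 0 35; -0.2 -0.4 0.5 0 0 38; -0.2 -0.4 0.5 0 0 40; -0.2 -0.4 0.5 0 0 40"}}

```text
t: 22.2
position: [0.5436, -0.0463, 0.1358]
orientation: [-3.141, 0.002, 0.847]
ft_force: [-2.6, -5.2, 3.3]
finger_gap: 0.0108
```

```bash
python3 ft.py
```

```text
[-2.373 -4.393  3.281 -0.861  0.499 -0.045 -0.056] [0.314 0.202 0.157 0.007 0.012 0.013 0.008] [ 0.5436 -0.0463  0.1358] 48.47
```

{"api": "carry_out", "payload": {"deltas": "-0.3 -0.5 0.3 0 0 3; -0.5 -0.9 0.3 0 0 7; -0.6 -1 0.3 0 0 11; -0.6 -1 0.3 0 0 15; -0.6 -1 0.3 0 0 19; -0.6 -1 0.3 0 0 23; -0.6 -1 0.3 0 0 27; -0.6 -1 0.3 0 0 30; -0.6 -1 0.3 0 0 33; -0.6 -1 0.3 0 0 33"}}

```text
t: 23.5
position: [0.5434, -0.0474, 0.1358]
orientation: [-3.141, 0.002, 1.423]
ft_force: [-0.7, -5.4, 0.1]
finger_gap: 0.0107
```

```bash
python3 ft.py
```

```text
[-0.801 -5.05   0.701 -0.982  0.158 -0.064 -0.059] [0.149 0.106 0.331 0.012 0.008 0.011 0.012] [ 0.5434 -0.0474  0.1358] 81.46
```

{"api": "carry_out", "payload": {"deltas": "0 0 0.2 0 0 2; 0 0 0.2 0 0 4; 0 0 0.2 0 0 6; 0 0 0.2 0 0 6"}}

```text
t: 24.2
position: [0.5434, -0.0475, 0.1358]
orientation: [-3.141, 0.002, 1.527]
ft_force: [0.6, -4.7, -0.1]
finger_gap: 0.0111
```

```bash
python3 ft.py
```

```text
[-1.410e-01 -5.316e+00 -4.590e-01 -1.001e+00 -3.000e-03 -4.700e-02
 -5.400e-02] [0.16  0.231 0.165 0.008 0.01  0.012 0.008] [ 0.5435 -0.0474  0.1359] 87.46
```

{"api": "carry_out", "payload": {"deltas": "0 0 0 0 0 2; 0 0 0 0 0 4; 0 0 0 0 0 5; 0 0 0 0 0 5"}}

```text
t: 24.9
position: [0.5435, -0.0475, 0.1358]
orientation: [-3.141, 0.002, 1.614]
ft_force: [0.1, -5.8, -0.5]
finger_gap: 0.0112
```

```bash
python3 ft.py; python3 - <<'E'
from h import *
snap('scene','s11.png')
f=lambda q:cv2.resize(cv2.imread('pics/%s.png'%q)[140:175,225:270],(390,300),interpolation=2)
cv2.imwrite('pics/c11.png',np.hstack([f('s5'),f('s11')]))
E
```

```text
[-0.02  -5.53  -0.917 -0.969 -0.043 -0.041 -0.049] [0.177 0.231 0.081 0.011 0.006 0.01  0.004] [ 0.5435 -0.0474  0.1358] 92.46
```

View pics/c11.png

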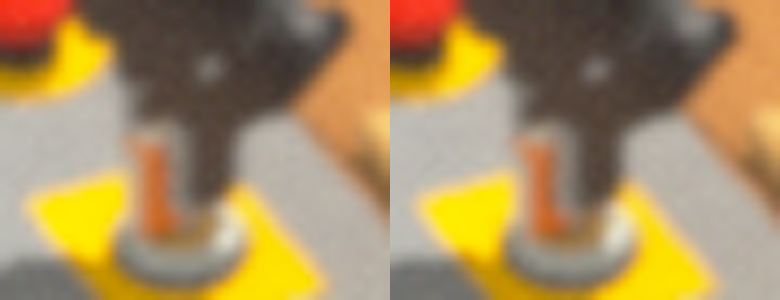

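{"api": "carry_out", "payload": {"deltas": "0 0 0 0 0 2; 0 0 0 0 0 4; 0 0 0 0 0 4"}}

```text
t: 25.55
position: [0.5436, -0.0474, 0.1359]
orientation: [-3.141, 0.002, 1.684]
ft_force: [1.0, -5.6, -0.8]
finger_gap: 0.0113
```

```bash
python3 ft.py
```

```text
[ 0.748 -5.214 -1.103 -0.977 -0.113 -0.054 -0.055] [0.217 0.176 0.201 0.011 0.005 0.017 0.008] [ 0.5436 -0.0473  0.1359] 96.46
```

{"api": "carry_out", "payload": {"deltas": "0 0 0 0 0 2; 0 0 0 0 0 3; 0 0 0 0 0 3"}}

```text
t: 26.15
position: [0.5437, -0.0473, 0.1359]
orientation: [-3.141, 0.002, 1.736]
ft_force: [1.5, -5.0, -1.6]
finger_gap: 0.0113
```

```bash
python3 ft.py
```

```text
[ 0.682 -4.855 -1.446 -0.959 -0.12  -0.035 -0.049] [0.197 0.123 0.2   0.009 0.012 0.013 0.004] [ 0.5436 -0.0472  0.1359] 99.46
```

```bash
python3 - <<'E'
from h import *
snap('scene','s12.png')
for q in('s4','s5','s11','s12'):
    i=cv2.imread('pics/%s.png'%q).astype(int)[140:175,225:270]; r,g,b=i[...,2],i[...,1],i[...,0]
    w=np.clip((r-b-40)/70.,0,1)*(g<170)*(r>150); w=w[:30,12:24]; x=np.arange(237,249)
    print(q,w.sum().round(1),[(y+140,round((ww*x).sum()/ww.sum(),2),ww.sum().round(2)) for y,ww in enumerate(w) if ww.sum()>1.])
    for y in (158,162): print([tuple(map(int,i[y-140,x-225,::-1])) for x in range(238,249)])
# predicted +x end corners in full px
for th in(2.4,-8,9.5,20):
    a=np.radians(th);kx=np.array([np.cos(a),np.sin(a),0]);ky=np.array([-kx[1],kx[0],0]);C=np.array([.5440,-.0460,.131])
    print(th,[proj('scene',C+kx*.018+ky*s*.006).round(2) for s in(-1,1)],'pad edge',[proj('scene',C+kx*.011+ky*.006).round(2)])
f=lambda q:cv2.resize(cv2.imread('pics/%s.png'%q)[145:172,232:258],(390,405),interpolation=2)
cv2.imwrite('pics/c12.png',np.hstack([f('s5'),f('s12')]))
E
```

```text
s4 63.3 [(142, np.float64(241.17), np.float64(1.54)), (143, np.float64(241.57), np.float64(3.9)), (144, np.float64(241.8), np.float64(4.13)), (145, np.float64(242.08), np.float64(3.77)), (146, np.float64(242.16), np.float64(3.6)), (147, np.float64(242.21), np.float64(3.53)), (148, np.float64(242.23), np.float64(3.49)), (149, np.float64(242.2), np.float64(3.53)), (150, np.float64(242.32), np.float64(3.6)), (151, np.float64(242.95), np.float64(4.59)), (152, np.float64(243.1), np.float64(5.19)), (153, np.float64(242.73), np.float64(4.41)), (154, np.float64(242.27), np.float64(1.57)), (165, np.float64(244.99), np.float64(4.86)), (166, np.float64(244.41), np.float64(3.76)), (167, np.float64(244.29), np.float64(3.97)), (168, np.float64(243.25), np.float64(2.54))]
[(195, 187, 172), (199, 187, 170), (205, 190, 165), (213, 191, 155), (218, 191, 144), (207, 175, 130), (185, 162, 133), (163, 151, 133), (170, 154, 126), (213, 176, 103), (244, 206, 77)]
[(254, 233, 0), (254, 232, 0), (254, 232, 52), (253, 232, 95), (251, 230, 122), (249, 231, 148), (241, 223, 164), (235, 219, 174), (237, 220, 169
[... 2579 characters left out ...]
60), (175, 155, 136), (187, 146, 116), (200, 138, 94), (204, 125, 71), (196, 116, 70), (165, 114, 87), (145, 124, 108), (127, 116, 107), (105, 95, 86), (88, 75, 67)]
[(253, 228, 0), (247, 216, 81), (223, 186, 117), (198, 155, 110), (199, 126, 77), (192, 111, 62), (168, 115, 84), (144, 120, 106), (127, 118, 107), (105, 96, 86), (90, 78, 68)]
2.4 [array([238.84, 161.46]), array([241.55, 163.68])] pad edge [array([243.67, 162.68])]
-8 [array([238.55, 160.69]), array([240.55, 163.17])] pad edge [array([242.92, 162.43])]
9.5 [array([239.17, 161.96]), array([242.32, 163.96])] pad edge [array([244.22, 162.81])]
20 [array([239.83, 162.65]), array([243.54, 164.26])] pad edge [array([245.07, 162.92])]
```

View pics/c12.png

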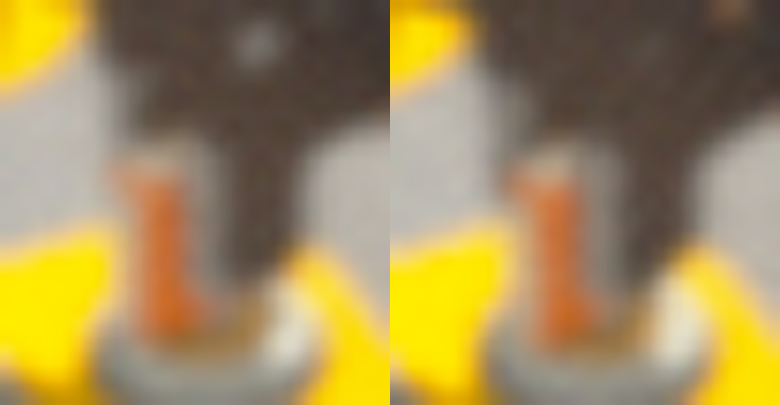

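```bash
python3 - <<'E'
from h import *
def pr(th,C,tg,b=-.45):
    a=np.radians(th);kx=np.array([np.cos(a),np.sin(a),0]);ky=np.array([-kx[1],kx[0],0])
    g=np.radians(tg);gx=np.array([np.cos(g),np.sin(g),0]);gy=np.array([-gx[1],gx[0],0])
    return [round(float(proj('scene',C+v)[0]+b),2) for v in(-kx*.018-ky*.006,-kx*.018+ky*.006,-gx*.011+gy*.006)]
for n,tg,T in(('s6',-68.6,(.5444,-.0449)),('s7',-74.6,(.5446,-.045)),('s8',-77.6,(.5442,-.0449)),('s10',-81.6,(.5441,-.0449))):
    for lag in(0,5,10,15,20):
        print(n,lag,pr(tg+lag,np.array([.5440,-.0462,.131]),tg))
E
for q in s6 s7 s8 s10; do python3 -c "
import cv2
i=cv2.imread('pics/$q.png'); print('$q',[tuple(map(int,i[158,x,::-1])) for x in range(244,255)])
print([tuple(map(int,i[161,x,::-1])) for x in range(244,255)])"; done
```

```text
s6 0 [251.99, 249.52, 247.31]
s6 5 [252.11, 250.0, 247.31]
s6 10 [252.19, 250.43, 247.31]
s6 15 [252.21, 250.83, 247.31]
s6 20 [252.17, 251.17, 247.31]
s7 0 [251.76, 248.91, 246.86]
s7 5 [251.95, 249.43, 246.86]
s7 10 [252.09, 249.91, 246.86]
s7 15 [252.18, 250.35, 246.86]
s7 20 [252.21, 250.75, 246.86]
s8 0 [251.62, 248.59, 246.63]
s8 5 [251.85, 249.12, 246.63]
s8 10 [252.02, 249.62, 246.63]
s8 15 [252.13, 250.09, 246.63]
s8 20 [252.2, 250.51, 246.63]
s10 0 [251.41, 248.14, 246.31]
s10 5 [251.67, 248.7, 246.31]
s10 10 [251.88, 249.22, 246.31]
s10 15 [252.04, 249.72, 246.31]
s10 20 [252.15, 250.18, 246.31]
s6 [(87, 77, 67), (111, 100, 92), (130, 116, 106), (153, 119, 105), (181, 109, 73), (201, 106, 46), (205, 108, 41), (201, 122, 75), (192, 149, 124), (187, 171, 158), (186, 178, 167)]
[(86, 78, 69), (106, 98, 87), (132, 119, 110), (151, 120, 101), (180, 110, 70), (200, 104, 46), (202, 109, 40), (207, 129, 59), (214, 159, 99), (212, 181, 135), (201, 183, 159)]
s7 [(104, 94, 84), (127, 118, 108), (141, 124, 109), (157, 112, 86), (188, 107, 58), (206, 109, 45), (206, 115, 57), (192, 12
[... 270 characters left out ...]
109), (148, 127, 110), (167, 119, 89), (195, 111, 61), (205, 106, 39), (204, 113, 52), (188, 121, 84), (174, 141, 121), (178, 168, 156), (184, 175, 167)]
[(104, 95, 90), (131, 120, 111), (147, 125, 111), (164, 116, 90), (185, 105, 55), (201, 108, 38), (202, 110, 39), (215, 143, 69), (223, 176, 104), (218, 187, 138), (201, 184, 158)]
s10 [(114, 103, 96), (131, 120, 110), (146, 118, 102), (170, 109, 75), (193, 105, 49), (206, 107, 40), (200, 109, 48), (179, 114, 76), (164, 131, 114), (171, 159, 151), (183, 177, 167)]
[(107, 98, 91), (126, 116, 108), (141, 116, 101), (165, 108, 78), (190, 99, 45), (200, 103, 36), (200, 110, 35), (210, 139, 66), (223, 176, 108), (219, 190, 141), (202, 184, 161)]
```

{"api": "carry_out", "payload": {"deltas": "0 0 0 0 0 1; 0 0 0 0 0 2; 0 0 0 0 0 2; 0 0 0 0 0 0; 0 0 0 0 0 -2; 0 0 0 0 0 -3; 0 0 0 0 0 -3"}}

```text
t: 27.2
position: [0.5434, -0.0467, 0.136]
orientation: [-3.141, 0.0, 1.684]
ft_force: [0.6, -4.4, -2.2]
finger_gap: 0.0107
```

```bash
python3 ft.py
```

```text
[ 0.239 -4.023 -2.265 -0.846 -0.027 -0.031 -0.03 ] [0.153 0.134 0.128 0.015 0.012 0.003 0.007] [ 0.5434 -0.0466  0.1365] 96.46
```

{"api": "carry_out", "payload": {"deltas": "0 0 0.5 0 0 0; 0 0 1 0 0 0; 0 0 1.5 0 0 0; 0 0 2 0 0 0; 0 0 2.5 0 0 0; 0 0 3 0 0 0; 0 0 3.5 0 0 0; 0 0 3.5 0 0 0"}}

```text
t: 28.3
position: [0.5438, -0.0464, 0.1406]
orientation: [3.141, -0.0, 1.683]
ft_force: [-1.3, -4.4, -2.1]
finger_gap: 0.0106
```

```bash
python3 ft.py
```

```text
[-0.156 -3.782 -1.067 -0.766  0.036 -0.025 -0.032] [0.239 0.282 0.128 0.014 0.007 0.009 0.   ] [ 0.5439 -0.0464  0.1405] 96.44
```

{"api": "carry_out", "payload": {"deltas": "0 -0.4 0 0 0 0; 0 -0.6 1 0 0 0; 0 -0.6 2 0 0 0; 0 -0.6 3 0 0 0; 0 -0.6 4 0 0 0; 0 -0.6 5 0 0 0; 0 -0.6 5 0 0 0"}}

```text
t: 29.3
position: [0.5439, -0.0469, 0.1456]
orientation: [3.141, -0.0, 1.683]
ft_force: [-0.4, 0.9, 0.1]
finger_gap: 0.0109
```

```bash
python3 ft.py
```

```text
[-0.206 -0.292 -0.165 -0.008  0.016  0.006 -0.   ] [0.138 0.193 0.148 0.012 0.011 0.009 0.   ] [ 0.5437 -0.047   0.1452] 96.44
```

{"api": "carry_out", "payload": {"deltas": "0 0 2 0 0 0; 0 0 4 0 0 0; 0 0 6 0 0 0; 0 0 8 0 0 0; 0 0 10 0 0 0; 0 0 12 0 0 0; 0 0 15 0 0 0; 0 0 18 0 0 0; 0 0 22 0 0 0; 0 0 26 0 0 0; 0 0 30 0 0 0; 0 0 35 0 0 0"}}

```text
t: 30.8
position: [0.5436, -0.0471, 0.1806]
orientation: [-3.141, -0.0, 1.683]
ft_force: [1.0, 0.5, -0.4]
finger_gap: 0.0113
```

```bash
python3 ft.py; python3 - <<'E'
from h import *
snap('scene','s13.png')
f=lambda q:cv2.resize(cv2.imread('pics/%s.png'%q)[130:175,222:270],(390,366),interpolation=2)
cv2.imwrite('pics/c13.png',np.hstack([f('s4'),f('s13')]))
E
```

```text
[ 0.109  0.053 -0.035 -0.008 -0.013  0.015  0.   ] [0.264 0.075 0.092 0.007 0.015 0.009 0.   ] [ 0.5435 -0.047   0.1801] 96.45
```

View pics/c13.png

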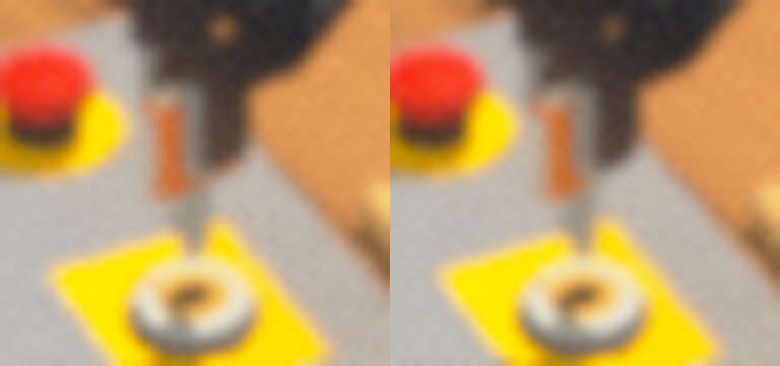

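{"api": "carry_out", "payload": {"deltas": "0 0 20 0 0 0; 0 0 45 0 0 0; -3 20 65 0 0 -2; -6 50 70 0 0 -4; -9 80 70 0 0 -6; -12 110 70 0 0 -8; -15 140 70 0 0 -10; -18 170 70 0 0 -12; -22 195 70 0 0 -14; -24 213 70 0 0 -14; -25.5 219.5 70 0 0 -14; -25.5 219.5 70 0 0 -14"}}

```text
t: 32.35
position: [0.5179, 0.1729, 0.25]
orientation: [-3.141, 0.0, 1.441]
ft_force: [0.3, -0.5, 0.3]
finger_gap: 0.0111
```

{"api": "carry_out", "payload": {"deltas": "0 0 -10 0 0 0; 0 0 -30 0 0 0; 0 0 -55 0 0 0; 0 0 -80 0 0 0; 0 0 -105 0 0 0; 0 0 -125 0 0 0; 0 0 -135 0 0 0; 0 0 -140 0 0 0; 0 0 -140 0 0 0; 0 0 -140 0 0 0"}}

```text
t: 33.35
position: [0.5191, 0.1724, 0.1113]
orientation: [3.14, -0.001, 1.439]
ft_force: [0.6, 0.1, 0.2]
finger_gap: 0.0108
```

```bash
python3 - <<'E'
from h import *
o=env.get_obs();print(o['position'],np.degrees(o['orientation'][2]),o['ft_force'])
im=snap('scene','s14.png');p=proj('scene',[.5205,.1722,.045]);print(p); x,y=p.astype(int)
cv2.imwrite('pics/c14.png',cv2.resize(im[y-45:y+30,x-45:x+45,::-1],(720,600),interpolation=2))
E
```

```text
[0.51906962 0.17240486 0.11125515] 82.4252090875813 [0.59733811 0.07743588 0.23322506]
[303.51698354 228.01064222]
```

View pics/c14.png

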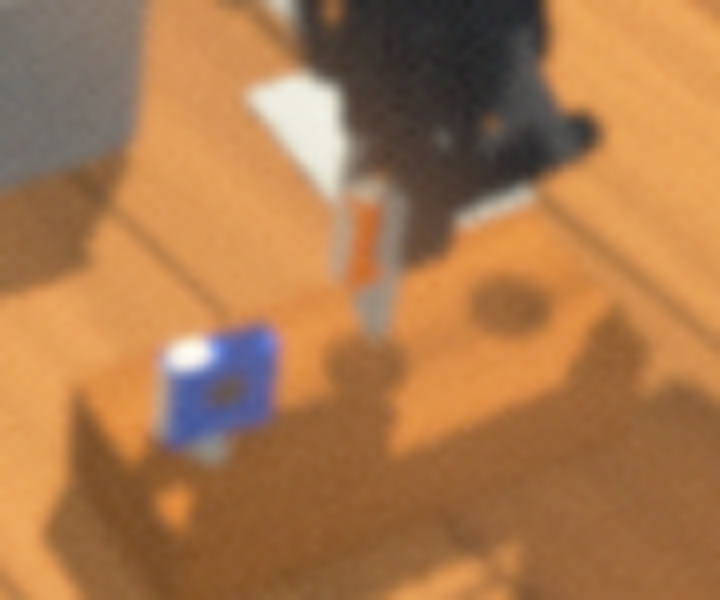

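{"api": "carry_out", "payload": {"deltas": "0 0 -6 0 0 0; 0 0 -12 0 0 0; 0 0 -18 0 0 0; 0 0 -24 0 0 0; 0 0 -30 0 0 0; 0 0 -35 0 0 0; 0 0 -39 0 0 0; 0 0 -41 0 0 0; 0 0 -42 0 0 0; 0 0 -42 0 0 0; 0 0 -42 0 0 0"}}

```text
t: 34.5
position: [0.5184, 0.1725, 0.0686]
orientation: [3.141, -0.0, 1.439]
ft_force: [-0.0, -0.4, -0.3]
finger_gap: 0.011
```

{"api": "carry_out", "payload": {"deltas": "0 0 -0.5 0 0 0; 0 0 -1 0 0 0; 0 0 -1.5 0 0 0; 0 0 -1.5 0 0 0"}}

```text
t: 34.9
position: [0.5185, 0.1725, 0.0678]
orientation: [3.141, -0.0, 1.439]
ft_force: [-0.8, -1.0, 5.6]
finger_gap: 0.011
```

{"api": "carry_out", "payload": {"deltas": "0 0 0.8 0 0 0; 0 0 0.8 0 0 0; 0 0 0.8 0 0 0; 0 0 0.8 0 0 0; 0 0 0.8 0 0 0; 0 0 0.8 0 0 0; 0 0 0.8 0 0 0", "grip": 45}}

```text
t: 35.6
position: [0.5182, 0.1724, 0.0675]
orientation: [-3.141, 0.0, 1.439]
ft_force: [0.2, -0.3, -0.4]
finger_gap: 0.0385
```

{"api": "carry_out", "payload": {"deltas": "0 0 5 0 0 0; 0 0 15 0 0 0; 0 0 30 0 0 0; 0 0 50 0 0 0; 0 0 75 0 0 0; 0 0 100 0 0 0; 0 0 125 0 0 0; 0 0 150 0 0 0; 0 -30 170 0 0 0; 0 -70 180 0 0 0; 0 -110 180 0 0 0; 0 -150 180 0 0 0"}}

```text
t: 36.8
position: [0.5187, 0.0212, 0.2503]
orientation: [3.138, -0.0, 1.44]
ft_force: [0.3, 0.2, -1.3]
finger_gap: 0.0386
```

{"api": "carry_out", "payload": {"deltas": "0 -40 0 0 0 0; 0 -80 0 0 0 0; 0 -120 0 0 0 0; 0 -160 0 0 0 0; 0 -200 0 0 0 0; 0 -230 0 0 0 0; 0 -230 0 0 0 0"}}

```text
t: 37.5
position: [0.5183, -0.2113, 0.2494]
orientation: [3.139, 0.002, 1.435]
ft_force: [0.7, 0.3, -0.1]
finger_gap: 0.0385
```

```bash
python3 - <<'E'
from h import *
o=env.get_obs();print(o['position'],o['t'],o['finger_gap'])
a=snap('top','t15.png');b=snap('scene','s15.png')
A=cv2.resize(a[165:255,190:310],(400,300),interpolation=2);B=cv2.resize(b[125:260,200:380],(400,300),interpolation=2)
C=cv2.resize(a[185:212,275:305],(400,300),interpolation=2);D=cv2.resize(cv2.imread('pics/top0.png')[185:212,275:305],(400,300),interpolation=2)
cv2.imwrite('pics/c15.png',np.vstack([np.hstack([A,B])[...,::-1],np.hstack([C[...,::-1],D])]))
E
```

```text
[ 0.51825401 -0.21126675  0.24935271] 37.5 0.03849034171887633
```

View pics/c15.png

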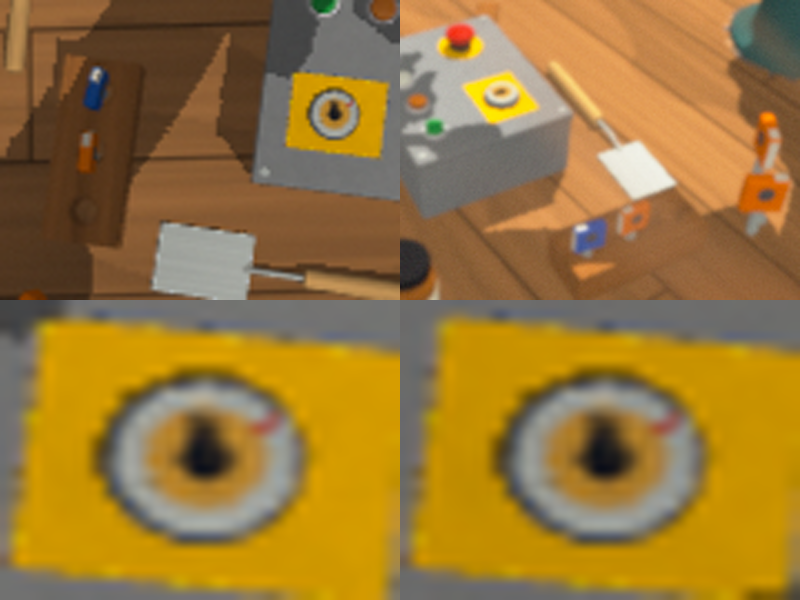

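```bash
python3 -c "
from h import *
print(env.finish_job())"
```

```text
the job is handed in; nothing more can be done
None
```

I ran the whole sequence and handed the job in at about 37.5 s, but I could not confirm for certain that the key reached the reset stop.

**What I did:**
- **Picked and inserted:** I took the mill key from the outer hole of the wooden block and put it into the switch. It reached the floor at TCP z 0.1357, against 0.1355 expected.
- **Turned:** I turned the gripper 84° clockwise, then back to 9° past the insertion angle.
- **Drew out:** I eased it to about 4° past the insertion angle and lifted it out, with at most about 2 N of vertical force.
- **Put back:** I stood it in the block's middle hole, let go and moved the arm clear.

**Last checks:** The final pictures show:
- the orange key standing upright in the middle hole;
- the blue key still in its own hole;
- the scraper and console looking undisturbed;
- the keyhole dark at the notch much as at the start.

The forces I read stayed under about 6 N.

**What did not agree:**
- **Reset stop:** I never saw a clear torque rise there; readings stayed around 0.05–0.1 Nm. 84° is more than the key could turn (about 73° at most), so it must have slipped or flexed in the jaws. After 77° the torque dropped to about zero and the head stopped following the gripper in the picture. I take that as the stop, but it is inferred.
- **Switch core:** I felt no hard stop at the rest end either. The core may have been left a few degrees off zero.

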